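# Set the adjustable wrench and tighten the fence nut

## Robot

A 7-joint arm with a two-finger parallel gripper is mounted at the origin on the work surface. World frame = base frame: x ahead of the robot, y to its left, z up, the work surface at z = 0. Lengths are in m, angles in rad, forces in N, time in s.
With the tool pointing down it reaches from about 0.4 to 0.85 m from the base axis. Payload 10.4 kg.
Tool frame: the origin (TCP) lies between the finger pads; the fingertips stand 25 mm ahead of it and the grasp point (between the pads) lies 6 mm ahead of it; x points along the fingers, y is the direction in which the jaws open and shut, and the axes are right-handed (so a half turn about x gives the same grasp; the last joint's range is limited). The gripper opens to 87 mm and grips with 3 to 60 N. Pads are 19 mm wide; open, the fingers measure 117 mm over their backs; the gripper's body (75 mm by 190 mm) begins 51 mm behind the grasp point.
Start: joints at [-1.34, 0.332, -0.065, 1.46, 0.022, 1.35, -0.088], TCP at [0.157, 0.605, 0.248] pointing down, gripper open.
Joint ranges: [-2.6, 2.6], [-0.5, 2.12], [-1.47, 1.34], [0.16, 2.42], [-1.27, 4.41], [0.06, 2.06], [-2.6, 2.6]. Speed limits (rad/s): [2.22, 2.22, 2.79, 2.79, 3.14, 3.14, 3.14].

## Interface

Orientations are given as a unit quaternion [x, y, z, w].
In Python, from bench import r gives the robot as it stands.
- The arm moves only by the shell command python3 -m pendant 'ROWS' [FORCE]. ROWS is JSON, a list of rows, each an object with "translation": the shift along the world's x, y, z in cm, a list of three; "angular": the turn, a rotation vector about the world's x, y, z in degrees, a list of three; "hand": the opening, from -1 (shut) to 1 (fully open). In form: [{"translation": [dx, dy, dz], "angular": [wx, wy, wz], "hand": hand}, ...]. A call has 1 to 20 rows; each row shifts and turns the commanded pose from where the row before left it; what a row does not reach is not made up. A row lasts 1/10 s, in which the tool goes at most 50 mm and 8.59 degrees, less where a joint would pass 70% of its speed; a pose out of reach is approached as far as the arm can. A call is refused whole if a number of a shift passes 5 or a number of a turn 8.59, either way. A call with a gripper value outside its range is refused whole. The fingers move at their own pace and stop on an object; FORCE is the grip in N (left out, the last holds). Time passes only in rows, so rows that do not move let the fingers close. It gives the time, the measured TCP pose, the force and the opening at its end, in the units of the state.
- r.read_state(): the state, without advancing time (a new reading comes with each control period).
- r.camera(name): name is "scene" or "top"; returns the picture (480x640x3 uint8, red, green, blue); there is no depth.
- r.camera_info(name): a dict with "fx", "fy", "cx", "cy" (pixels), "rvec" (rotation vector, rad) and "tvec" (3), from world to camera coordinates, as OpenCV has them. Camera axes: x right, y down, z forward; pixel columns grow to the right and rows downward; lengths in m; the calibration is good to about 2 mm. A picture is of the moment at which its call begins. camera_info takes no time and is no camera call.
- r.close_job(): hands the job in, once; it reports no verdict.
Trained networks look in the newest picture that a camera, given by its name, has taken for a name from the list of things; names that differ only in an ending like _2 or _b are one class to them, and where a whole thing is asked for, a point or a joint stands for the part that bears it (a point fixed in the world has none). Each returns a list of dicts, best first, with "confidence" (0 to 1); they miss things now and then, are a little off and sometimes report something else, mostly with a low value. They report only what shows in the picture. A call takes as long as a camera call.
- r.find_in(camera, name): "point" ([row, column] in pixels, amid what is visible of it).
- r.mark_of(camera, name): "point" ([row, column] in pixels: a listed point, or the origin of a listed thing).
The state is a dict: "time": time; "joint_positions": joint angles; "joint_vel": joint speeds; "joint_torque": joint torques, N m; "ee_pos": TCP position; "eef_rot": TCP orientation; "ft_force": force on the tool from outside, world axes, zero at the start; "torque": the same for the moment, N m; "width": finger opening in m.
Only numpy, scipy, OpenCV 4.12 (cv2) and the standard library are available. Lean on these libraries where they do the work, as an engineer would, in place of code of your own. Each camera call takes 0.05 s, during which the arm holds its last target.

## Task

The lamp hangs over the brass nut of the engraving bed: swing its arm round to the robot's left, about 60 degrees or more from over the nut. With the wrench lying on its mat, roll its brass worm with a fingertip (leave the jaw itself alone) until the jaws just fit the nut, then set the wrench flat around the nut, let go, take a fresh hold on the handle and turn the nut clockwise until its white mark points at the red line on the bed. Lift the wrench off and lay it flat back on the mat, leaving the lamp aside, the nut at the mark and the mug, tape and tumbler undisturbed.

Things in the scene. Friction and masses are not known exactly. Their poses are not given: they have to be found in the camera images.
- jig: Aluminium engraving bed, fixed, a plate 270 x 300 mm and 30 mm high. Origin at desk level exactly under the nut's axis, z up; the plate spans x -120 to 150, y -100 to 200 mm of this frame. On it a grey fence 16 mm high runs along x at y 57 to 71 mm, with a wooden plaque 12 mm thick behind it (greater y), and the lamp's post (9 mm radius, 180 mm above the desk) at x 120, y 160 mm.
- red_line (a point): Middle of the red line lying flat on the plate, 62 mm from the nut's axis. The line points straight away from the nut, in the jig's frame 30 degrees (counter-clockwise from above) from its x axis, and is 40 mm long, 8 mm wide.
- nut_axis (a point): Point on the nut's axis at the plate's top, 30 mm above the desk. The brass hexagon nut is 32 mm across flats (37 mm across corners) and 20 mm high, standing directly on the plate; a stud of 10 mm radius rises 7 mm above it. Axes as the jig's.
- nut (a joint): Angle of the nut in rad, growing clockwise seen from above. The white mark, on top at one corner of the hexagon, points in the jig's frame to 30 degrees + (1.2 rad - value), counter-clockwise from the jig's x axis; at 1.2 it points along the red line. Starts at 0.1 to 0.45. Friction about 0.12 N m; stays where it is left.
- lamp (a joint): Angle of the lamp arm in rad about its upright post: 0 with the lamp exactly over the nut, growing clockwise seen from above (the lamp goes towards the robot, then to its left), stop at 1.5. The arm measures 200 mm from the post's axis to the lamp's middle. Stiff hinge (0.12 N m), stays where it is left.
- lamp_grip (a point): Top end of the upright black handle in the middle of the white round lamp: handle 16 mm in diameter and 52 mm tall, this point at its top, 202 mm above the desk. The lamp below it has 45 mm radius and spans 126 to 150 mm above the desk; the arm is a 12 mm bar at 145 mm height.
- mat: Dark teal rubber mat, fixed, 260 x 150 x 3 mm, long side along its x axis, origin at the centre of its underside.
- wrench: Steel wide-jaw adjustable wrench, 200 mm long, about 0.44 kg, lying flat. Origin on its underside in the mouth; x points out of the mouth, handle along -x, y towards the fixed jaw, z up. Fixed jaw's face at y = +16 mm: a 32 mm nut touching it has its axis at the origin. Throat at x = -19.5, jaws reach x = +16, head back to x = -54 mm, y from about -42 to +33 mm, 16 mm thick.
- handle (a point): A point on the wrench's handle, at x = -130 mm of the wrench's frame, 8 mm above the underside. The handle is a straight bar 22 mm wide and 12 mm thick (2 to 14 mm above the underside) from x = -73 to -184 mm; the wrench balances near x = -57 mm.
- mouth (a point): The wrench's origin as a point: underside, in the mouth.
- wrench_mid (a point): Point in the middle of the wrench's length, at x = -84 mm, on the handle's axis, 8 mm above the underside.
- wrench_jaw: Movable jaw of the wrench, driven by the worm only; do not push it. Same axes as the wrench; origin on the underside in the plane of its jaw face.
- jaw_face (a point): Middle of the movable jaw's face. In the wrench's frame the jaw gap in mm is 16 minus this point's y (in mm). A gap of 33 to 35 mm fits the nut well.
- worm_top (a point): Top of the worm, the ridged brass roller lying across the wrench head (9 mm radius, 18 mm long, axis along the wrench's y), at x = -40, y = -4 mm in the wrench's frame, 18.5 mm above the underside and 2.5 mm proud of the head.
- worm (a joint): Angle of the worm in rad. It grows when a fingertip pressed on its top is drawn towards the mouth (wrench's +x); the jaw then closes: gap = 40 mm - 1.5 mm x value. Starts at -0.6 to 1.3; 4.0 gives 34 mm. Friction 0.013 N m plus 1 N on the jaw, about 1.6 N at the rim; stays where it is left. Press with 8 to 15 N (less slips); up to 20 mm a stroke.
- mug: Blue mug, 80 mm wide, 90 mm high, bystander.
- tape: Roll of tape lying flat, 100 mm wide, 36 mm high, bystander.
- tumbler: Blue drinks tumbler, 68 mm wide, 170 mm high, bystander.

How it is judged:
On the way, in this order (a step that is already met when the one before it is completed fails the run):
1. the lamp arm is swung at least 0.9 rad clear of the nut (value of joint lamp above 0.9 rad), for 0.2 s.
2. the jaw gap is set to 32.2 to 35.4 mm while the wrench lies on its mat (y of jaw_face in the frame of wrench between -0.0194 and -0.0162 m and x of wrench_mid in the frame of mat between -0.06 and 0.06 m and y of wrench_mid in the frame of mat between -0.06 and 0.06 m and height (world z) of wrench below 0.01 m and angle between wrench's own z axis and vertical below 0.1 rad), for 0.2 s.
3. the set wrench lies flat around the nut, let go by the fingers (y of jaw_face in the frame of wrench between -0.0194 and -0.0162 m and horizontal distance between mouth and nut_axis below 0.008 m and z of mouth in the frame of nut_axis between -0.004 and 0.006 m and angle between wrench's own z axis and vertical below 0.1 rad and contact force between the fingers and wrench below 0.1 N), for 0.2 s.
4. the wrench, seated, has turned the nut's white mark to within 0.17 rad of the red line (horizontal distance between mouth and nut_axis below 0.008 m and value of joint nut between 1.03 and 1.37 rad), for 0.2 s.
At the end, for the whole second after the job is handed in: The nut's white mark is within 0.17 rad of the red line, the wrench lies flat and still on the mat (its middle within 60 mm of the mat's centre along each of the mat's axes), and the lamp arm stands at least 0.9 rad from over the nut (x of wrench_mid in the frame of mat between -0.06 and 0.06 m and y of wrench_mid in the frame of mat between -0.06 and 0.06 m and height (world z) of wrench below 0.01 m and angle between wrench's own z axis and vertical below 0.1 rad and value of joint nut between 1.03 and 1.37 rad and value of joint lamp above 0.9 rad and linear speed of wrench below 0.01 m/s); the robot touches nothing.
It fails at once if the fingers push or squeeze the movable jaw itself with more than 8 N (contact force between the fingers and wrench_jaw above 8 N).
It fails at once if the mug, tape or tumbler is moved more than 20 mm (distance of any of mug, tape, tumbler from where it was at the start of the episode above 0.02 m).
It also fails if it takes over 72 s, if anything falls off the work surface, if the arm or the gripper's body presses on something with over 40 N, if the wrist force passes 120 N, or if a joint passes its speed limit or range.

## Working session

There is one attempt and no reset: what is moved stays moved. The work goes in short steps, Python scripts to look and compute and a shell command to move; the robot and the scene stay as the last step left them, time stands still between calls to the robot, and variables do not carry over. Pictures are saved under pics/ and viewed, and the job is handed in when it is done.

```bash
ls; mkdir -p pics
cat > h.py <<'E'
import numpy as np, cv2
from bench import r
def cam(n):
    i=r.camera_info(n); K=np.array([[i['fx'],0,i['cx']],[0,i['fy'],i['cy']],[0,0,1.]])
    R=cv2.Rodrigues(np.array(i['rvec'],float))[0]; t=np.array(i['tvec'],float).reshape(3)
    return K,R,t
def ray(n,rc):
    K,R,t=cam(n); d=R.T@np.linalg.inv(K)@np.array([rc[1],rc[0],1.]); return -R.T@t,d
def atz(n,rc,z):
    c,d=ray(n,rc); return c+d*(z-c[2])/d[2]
def proj(n,p):
    K,R,t=cam(n); q=K@(R@np.array(p,float)+t); return np.array([q[1]/q[2],q[0]/q[2]])
def tri(a,b):
    c1,d1=ray('top',a); c2,d2=ray('scene',b)
    d1/=np.linalg.norm(d1); d2/=np.linalg.norm(d2)
    s=np.linalg.lstsq(np.stack([d1,-d2],1),c2-c1,rcond=None)[0]
    p,q=c1+s[0]*d1,c2+s[1]*d2
    return (p+q)/2,np.linalg.norm(p-q)
def snap(n,f):
    im=r.camera(n); cv2.imwrite('pics/'+f,im[:,:,::-1]); return im
E
python3 - <<'E'
from h import *
snap('top','t0.png');snap('scene','s0.png')
for n in ('top','scene'):
    print(n,r.camera_info(n))
    c,d=ray(n,(240,320)); print(c,d)
for k,v in r.read_state().items(): print(k,np.round(v,3))
for n in ('lamp_grip','nut_axis','red_line','jig','mat','wrench','handle','mouth','wrench_mid','jaw_face','worm_top','mug','tape','tumbler'):
    for c in ('top','scene'):
        m=r.mark_of(c,n)[:2]; print(n,c,[(np.round(x['point'],1).tolist(),round(x['confidence'],2)) for x in m])
print(r.read_state()['time'])
E
```

```text
pics
top {'fx': 613.9923814448777, 'fy': 613.9923814448777, 'cx': 324.7953966749355, 'cy': 235.77690258167078, 'rvec': array([ 2.15029005, -2.16016721,  0.15851058]), 'tvec': array([0.06925607, 0.59828092, 1.33872323])}
[0.41058064 0.08084383 1.40705514] [ 0.12953022 -0.00255275 -0.9916268 ]
scene {'fx': 466.4726410973744, 'fy': 466.4726410973744, 'cx': 314.5740647243534, 'cy': 235.61149808432774, 'rvec': array([ 0.94392247,  2.44543438, -1.08519833]), 'tvec': array([ 0.37037402, -0.19017106,  1.62767012])}
[1.18344756 0.73086953 0.94230226] [-0.51153952 -0.53194485 -0.67497096]
time 0.1
joint_positions [-1.34   0.333 -0.065  1.461  0.022  1.35  -0.088]
joint_vel [-0.001 -0.004 -0.    -0.002  0.001  0.001 -0.001]
joint_torque [ 1.0000e-03 -6.2454e+01  2.4000e-02 -3.9072e+01 -6.2000e-02  3.7000e-02
  0.0000e+00]
ee_pos [0.157 0.605 0.247]
eef_rot [ 0.089  0.701 -0.09   0.701]
ft_force [ 0.538 -0.065  0.348]
torque [-0.029  0.039  0.046]
width 0.087
lamp_grip top [([247.6, 287.8], 0.79)]
lamp_grip scene [([224.8, 339.4], 0.69)]
nut_axis top [([244.4, 306.4], 0.59)]
nut_axis scene [([27
[... 283 characters left out ...]
rench top [([276.7, 435.0], 0.62)]
wrench scene [([214.9, 271.1], 0.67)]
handle top [([267.3, 496.1], 0.9)]
handle scene [([198.9, 243.9], 0.96)]
mouth top [([276.7, 436.9], 0.82), ([249.1, 287.9], 0.51)]
mouth scene [([214.8, 274.2], 0.59)]
wrench_mid top [([271.5, 477.3], 0.85)]
wrench_mid scene [([203.5, 251.8], 0.81)]
jaw_face top [([267.6, 433.8], 0.6)]
jaw_face scene []
worm_top top [([270.5, 455.3], 0.67)]
worm_top scene [([206.0, 259.2], 0.71), ([221.9, 187.8], 0.25)]
mug top [([181.5, 501.1], 0.61)]
mug scene [([226.4, 188.1], 0.77), ([267.1, 216.9], 0.56)]
tape top [([170.8, 405.8], 0.88)]
tape scene [([266.5, 218.5], 0.72)]
tumbler top [([278.3, 143.5], 0.89)]
tumbler scene []
1.5
```

View pics/t0.png

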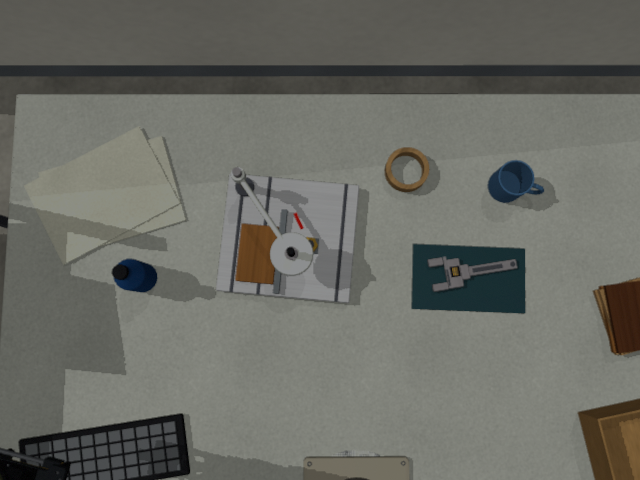

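View pics/s0.png

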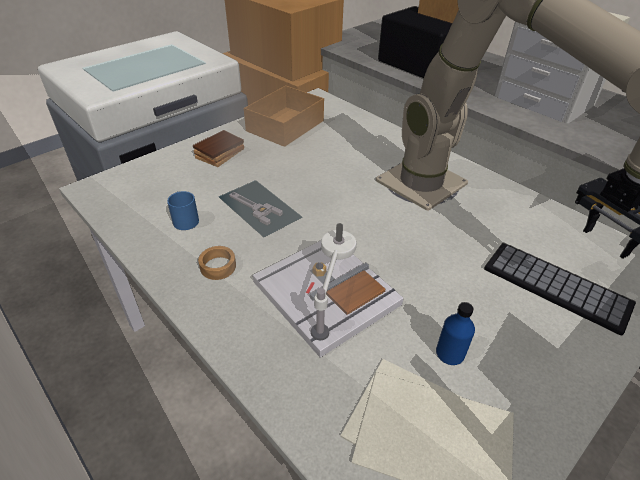

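```bash
cat >> h.py <<'E'
def rep(name,z,tops=None):
    for c in ('top','scene'):
        for x in r.mark_of(c,name)[:1]: print(name,c,np.round(x['point'],1),round(x['confidence'],2),np.round(atz(c,x['point'],z)*1000,1))
E
python3 - <<'E'
from h import *
P={'lamp_grip':((247.6,287.8),(224.8,339.4),.202),'nut_axis':((244.4,306.4),(270.3,317.4),.03),'red':((223.9,297.6),(288.8,309.1),.03),'jig':((250.3,308.4),(281.9,318),0),'mat':((275.9,471.3),(207.1,259.6),0),'mouth':((276.7,436.9),(214.8,274.2),.003),'handle':((267.3,496.1),(198.9,243.9),.011),'mid':((271.5,477.3),(203.5,251.8),.011),'worm':((270.5,455.3),(206,259.2),.0215),'tape':((170.8,405.8),(266.5,218.5),0)}
for k,(a,b,z) in P.items():
    p,e=tri(a,b); print(k,np.round(p*1000),round(e*1000,1),'top@z',np.round(atz('top',a,z)*1000,1)[:2],'scene@z',np.round(atz('scene',b,z)*1000,1)[:2])
print('tumbler',atz('top',(278.3,143.5),0),'mug',atz('top',(181.5,501.1),0))
E
```

```text
lamp_grip [553. 141. 205.] 0.3 top@z [553.1 141.4] scene@z [549.7 138.8]
nut_axis [582. 105.  38.] 8.5 top@z [580.6 108.1] scene@z [580.  96.]
red [632. 126.  18.] 7.4 top@z [627.5 128. ] scene@z [641.1 130.4]
jig [575. 101. -16.] 9.0 top@z [570.5 104.1] scene@z [588.5 108.3]
mat [ 507. -268.   -5.] 10.0 top@z [ 509.8 -270.1] scene@z [ 507.5 -257.8]
mouth [ 506. -187.   11.] 4.5 top@z [ 508.1 -190.3] scene@z [ 499.1 -192.7]
handle [ 526. -323.    6.] 7.6 top@z [ 528.4 -324.9] scene@z [ 527.3 -314.6]
mid [ 519. -283.    6.] 0.2 top@z [ 519.  -281.5] scene@z [ 522.8 -277.9]
worm [ 523. -230.   28.] 7.7 top@z [ 520.7 -228.9] scene@z [ 520.4 -240.6]
tape [ 757. -124.   -2.] 3.1 top@z [ 757.6 -125.1] scene@z [ 756.8 -121.3]
tumbler [0.50772558 0.48086732 0.        ] mug [ 0.73123997 -0.3486725   0.        ]
```

Run:
```python
import cv2
im=cv2.imread('pics/t0.png')
cv2.imwrite('pics/t0w.png',cv2.resize(im[235:320,405:535],None,fx=6,fy=6,interpolation=cv2.INTER_CUBIC))
cv2.imwrite('pics/t0j.png',cv2.resize(im[160:310,205:370],None,fx=4,fy=4,interpolation=cv2.INTER_CUBIC))
```

```text
(no output)
```

View pics/t0w.png

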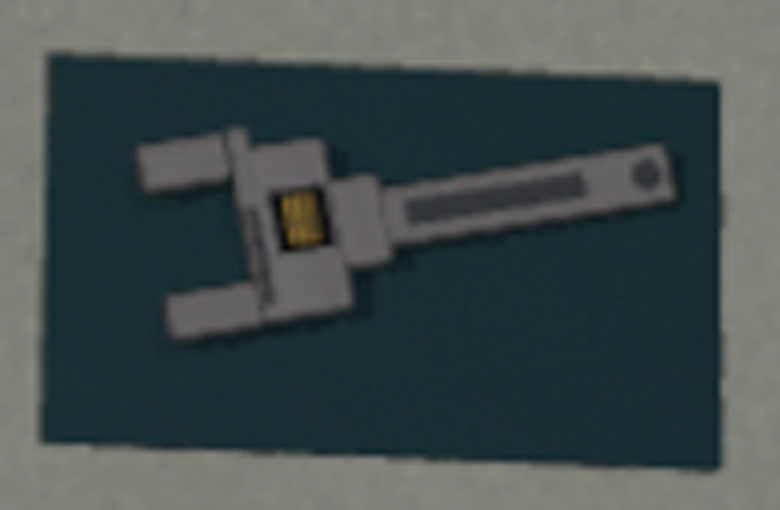

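View pics/t0j.png

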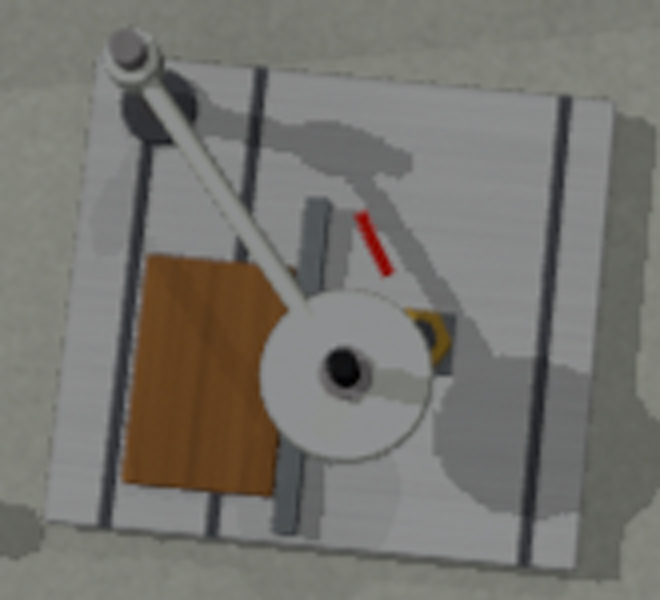

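Run:
```python
from h import *
from scipy.optimize import least_squares
def up(p,s,ox,oy): return ((p[1]+.5)/s-.5+oy,(p[0]+.5)/s-.5+ox)
# jig
cor=[(97,60),(612,100),(575,568),(47,522)]
mod=np.array([(150,200),(150,-100),(-120,-100),(-120,200)])/1000
W=np.array([atz('top',up(c,4,205,160),.03)[:2] for c in cor])
def fit(mod,W):
    f=lambda q:(np.array([[np.cos(q[2]),-np.sin(q[2])],[np.sin(q[2]),np.cos(q[2])]])@mod.T).T+q[:2]-W
    s=least_squares(lambda q:f(q).ravel(),[W[:,0].mean(),W[:,1].mean(),0.]); 
    s2=least_squares(lambda q:f(q).ravel(),[W[:,0].mean(),W[:,1].mean(),1.6]); s=min(s,s2,key=lambda a:a.cost)
    print(np.round(s.x[:2]*1000,1),np.degrees(s.x[2]),'res mm',np.round(f(s.x)*1000,1).tolist()); return s.x
q=fit(mod,W)
c,s=np.cos(q[2]),np.sin(q[2])
J=lambda x,y:(q[0]+c*x-s*y,q[1]+s*x+c*y)
print('red',J(.062*np.cos(np.pi/6),.031),'post',J(.12,.16))
for a in (0,.9,1.15,1.3,1.5):
    th=np.arctan2(-160,-120)-a; print('lamp',a,np.round(J(.12+.2*np.cos(th),.16+.2*np.sin(th)),4))
# mat
W=np.array([atz('top',up(p,6,405,235),.003)[:2] for p in [(48,53),(720,82),(720,468),(42,440)]])
fit(np.array([(130,-75),(-130,-75),(-130,75),(130,75)])/1000,W)
# wrench
pts=[((165,297),16,16,19),((175,340),16,33,19),((667,147),-184,-11,17),((676,200),-184,11,17),((352,307),-54,33,19)]
W=np.array([atz('top',up(p,6,405,235),z/1000)[:2] for p,_,_,z in pts])
q=fit(np.array([(a,b) for _,a,b,_ in pts])/1000,W)
c,s=np.cos(q[2]),np.sin(q[2])
for p in [(147,192),(137,150),(228,180),(220,133),(230,128),(322,140)]:
    w=atz('top',up(p,6,405,235),.019)[:2]-q[:2]; print(p,np.round(1000*np.array([c*w[0]+s*w[1],-s*w[0]+c*w[1]]),1))
for n,(x,y) in dict(worm=(-40,-4),handle=(-130,0),mid=(-84,0)).items(): x/=1000;y/=1000;print(n,q[0]+c*x-s*y,q[1]+s*x+c*y)
```

```text
[578.3 101.5] -5.0450351357293 res mm [[2.9, 2.0], [0.8, -1.9], [-1.5, -2.2], [-2.2, 2.1]]
red (np.float64(0.634491090205856), np.float64(0.12761135217916603)) post (np.float64(0.7118847334139126), np.float64(0.2502806881302162))
lamp 0 [0.5783 0.1015]
lamp 0.9 [0.5123 0.2624]
lamp 1.15 [0.5215 0.3114]
lamp 1.3 [0.5327 0.3392]
lamp 1.5 [0.554 0.373]
[ 505.2 -262.4] 87.34698793440126 res mm [[1.0, 0.3], [1.2, -0.6], [-1.2, -1.0], [-1.0, 1.3]]
[ 509.2 -188.7] 98.61912812104812 res mm [[0.7, 0.5], [0.0, 1.2], [1.2, -0.1], [-0.4, -0.9], [-1.6, -0.8]]
(147, 192) [ 15.3 -23.4]
(137, 150) [ 16.2 -39.7]
(228, 180) [-15.9 -23.1]
(220, 133) [-16.1 -41.2]
(230, 128) [-20.2 -42.5]
(322, 140) [-53.9 -32.6]
worm 0.5191855640385564 -0.22766897807280803
handle 0.5287186271350828 -0.31725201613246334
mid 0.5218248173491543 -0.2717715215591252
```

```bash
cat >> h.py <<'E'
from scipy.spatial.transform import Rotation as Ro
def st():
    s=r.read_state(); M=Ro.from_quat(s['eef_rot']).as_matrix()
    print('t',round(s['time'],2),'pos',np.round(np.array(s['ee_pos'])*1000,1),'toolx',np.round(M[:,0],3),'tooly',np.round(M[:,1],3),'yawy',round(np.degrees(np.arctan2(M[1,1],M[0,1])),1),'F',np.round(s['ft_force'],1),'w',round(s['width']*1000,1),'q',np.round(s['joint_positions'],2))
    return s,M
E
python3 - <<'E'
from h import *
s,M=st()
ax=np.cross(M[:,0],[0,0,-1]); print('tilt fix deg',np.degrees(ax))
print(proj('top',(.553,.141,.202)),proj('scene',(.553,.141,.202)))
E
```

```text
t 1.5 pos [156.9 605.  247.6] toolx [ 0.  0. -1.] tooly [0.251 0.968 0.   ] yawy 75.5 F [-0.4 -1.2 -0.1] w 87.0 q [-1.34  0.33 -0.06  1.46  0.02  1.35 -0.09]
tilt fix deg [-0.00895328  0.00029233  0.        ]
[247.65284874 287.9988395 ] [225.8284741  339.05996144]
```

```bash
python3 -m pendant '[{"translation":[2.83,-3.31,0.3],"angular":[0,0,0],"hand":1},{"translation":[2.83,-3.31,0],"angular":[0,0,0],"hand":1},{"translation":[2.83,-3.31,0],"angular":[0,0,0],"hand":1},{"translation":[2.83,-3.31,0],"angular":[0,0,0],"hand":1},{"translation":[2.83,-3.31,0],"angular":[0,0,0],"hand":0.5},{"translation":[2.83,-3.31,0],"angular":[0,0,0],"hand":0.5},{"translation":[2.83,-3.31,0],"angular":[0,0,0],"hand":0.5},{"translation":[2.83,-3.31,0],"angular":[0,0,0],"hand":0.5},{"translation":[2.83,-3.31,0],"angular":[0,0,0],"hand":0.2},{"translation":[2.83,-3.31,0],"angular":[0,0,0],"hand":0},{"translation":[2.83,-3.31,0],"angular":[0,0,0],"hand":0},{"translation":[2.83,-3.31,0],"angular":[0,0,0],"hand":0},{"translation":[2.83,-3.31,0],"angular":[0,0,0],"hand":0},{"translation":[2.83,-3.31,0],"angular":[0,0,0],"hand":0},{"translation":[0,0,0],"angular":[0,0,0],"hand":0},{"translation":[0,0,0],"angular":[0,0,0],"hand":0}]' 10; python3 -c "
from h import *
st()"
```

```text
time: 3.1
ee_pos: [0.5535, 0.1407, 0.2504]
eef_rot: [0.09, 0.701, -0.09, 0.701]
ft_force: [0.3, 0.3, 0.4]
width: 0.0434
t 3.1 pos [553.5 140.7 250.4] toolx [-0. -0. -1.] tooly [ 0.253  0.967 -0.   ] yawy 75.3 F [0.3 0.3 0.4] w 43.4 q [-0.65  0.21  0.38  1.62 -0.08  1.32  1.05]
```

```bash
python3 -m pendant '[{"translation":[0,0,-3.2],"angular":[0,0,0],"hand":0},{"translation":[0,0,-3.1],"angular":[0,0,0],"hand":0},{"translation":[0,0,0],"angular":[0,0,0],"hand":-0.8},{"translation":[0,0,0],"angular":[0,0,0],"hand":-0.8},{"translation":[0,0,0],"angular":[0,0,0],"hand":-0.8},{"translation":[0,0,0],"angular":[0,0,0],"hand":-0.8}]' 8
python3 - <<'E'
from h import *
s,M=st()
c=np.array([.7119,.2503]); p=np.array(s['ee_pos'][:2])
R=np.linalg.norm(p-c); th=np.arctan2(*(p-c)[::-1]); print(R,np.degrees(th))
# lamp val = 228.1deg - th
for R in (R,.2):
  th=np.arctan2(*(p-c)[::-1]);cc=p-R*np.array([np.cos(th),np.sin(th)])
  pts=[cc+R*np.array([np.cos(t),np.sin(t)]) for t in np.linspace(th,np.radians(156),13)]
  print(np.round(np.diff(pts,axis=0)*100,2).tolist())
snap('top','t1.png')
E
```

```text
time: 3.7
ee_pos: [0.5525, 0.1405, 0.1888]
eef_rot: [0.089, 0.702, -0.09, 0.701]
ft_force: [-8.4, -6.7, 1.5]
width: 0.0194
t 3.7 pos [552.5 140.5 188.8] toolx [-0.001 -0.001 -1.   ] tooly [ 0.252  0.968 -0.002] yawy 75.4 F [-8.4 -6.7  1.5] w 19.4 q [-0.64  0.26  0.37  1.71 -0.1   1.2   1.07]
0.19356067100450924 -145.45683444926354
[[6.17, -5.73], [8.02, -2.57], [8.35, 1.08], [7.1, 4.52], [4.51, 7.11], [1.07, 8.35], [-2.58, 8.01], [-5.74, 6.16], [-7.81, 3.14], [-8.41, -0.47], [-7.41, -3.99], [-5.01, -6.76]]
[[6.37, -5.92], [8.28, -2.66], [8.63, 1.11], [7.34, 4.67], [4.66, 7.34], [1.1, 8.63], [-2.66, 8.28], [-5.93, 6.37], [-8.07, 3.25], [-8.69, -0.49], [-7.66, -4.13], [-5.18, -6.99]]
```

View pics/t1.png

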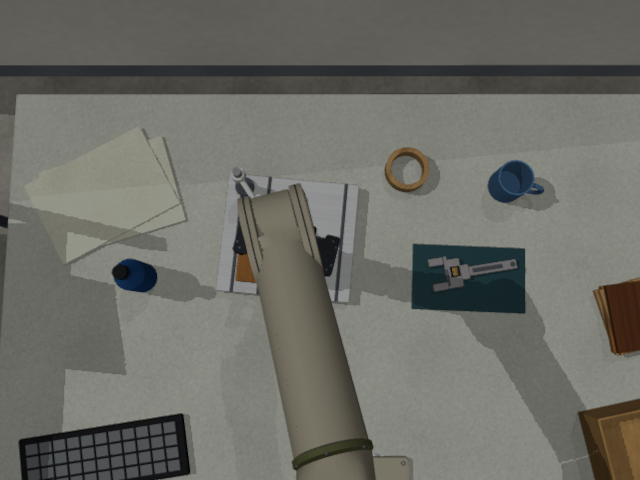

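Run:
```python
from h import *
s,M=st()
c=np.array([.7119,.2503]); p=np.array(s['ee_pos'][:2])
for R in (.1936,.2):
  th=np.arctan2(*(p-c)[::-1])%(2*np.pi);cc=p-R*np.array([np.cos(th),np.sin(th)])
  pts=[cc+R*np.array([np.cos(t),np.sin(t)]) for t in np.linspace(th,np.radians(155),15)]
  print(np.round(np.diff(pts,axis=0)*100,2).tolist())
```

```text
t 3.75 pos [552.2 140.2 188.6] toolx [-0.002 -0.001 -1.   ] tooly [ 0.252  0.968 -0.002] yawy 75.4 F [-6.8 -4.   0.3] w 16.0 q [-0.64  0.26  0.37  1.71 -0.1   1.2   1.07]
[[-0.77, 1.21], [-0.68, 1.27], [-0.58, 1.31], [-0.48, 1.35], [-0.38, 1.39], [-0.28, 1.41], [-0.17, 1.43], [-0.07, 1.44], [0.04, 1.44], [0.15, 1.43], [0.25, 1.42], [0.36, 1.39], [0.46, 1.36], [0.56, 1.32]]
[[-0.8, 1.25], [-0.7, 1.31], [-0.6, 1.36], [-0.5, 1.4], [-0.4, 1.43], [-0.29, 1.46], [-0.18, 1.47], [-0.07, 1.48], [0.04, 1.48], [0.15, 1.48], [0.26, 1.46], [0.37, 1.44], [0.47, 1.41], [0.58, 1.37]]
```

```bash
python3 -m pendant '[{"translation":[-0.8,1.23,0],"angular":[0,0,0],"hand":-0.8},{"translation":[-0.7,1.3,0],"angular":[0,0,0],"hand":-0.8},{"translation":[-0.6,1.33,0],"angular":[0,0,0],"hand":-0.8},{"translation":[-0.5,1.37,0],"angular":[0,0,0],"hand":-0.8},{"translation":[-0.4,1.4,0],"angular":[0,0,0],"hand":-0.8},{"translation":[-0.28,1.43,0],"angular":[0,0,0],"hand":-0.8},{"translation":[-0.18,1.45,0],"angular":[0,0,0],"hand":-0.8},{"translation":[-0.07,1.46,0],"angular":[0,0,0],"hand":-0.8},{"translation":[0.04,1.46,0],"angular":[0,0,0],"hand":-0.8},{"translation":[0.15,1.46,0],"angular":[0,0,0],"hand":-0.8},{"translation":[0.25,1.44,0],"angular":[0,0,0],"hand":-0.8},{"translation":[0.36,1.42,0],"angular":[0,0,0],"hand":-0.8},{"translation":[0.46,1.38,0],"angular":[0,0,0],"hand":-0.8},{"translation":[0.57,1.35,0],"angular":[0,0,0],"hand":-0.8},{"translation":[0,0,0],"angular":[0,0,0],"hand":-0.8}]'; python3 -c "
from h import *
st()"
```

```text
time: 5.25
ee_pos: [0.5371, 0.3391, 0.1877]
eef_rot: [0.089, 0.701, -0.088, 0.702]
ft_force: [0.1, 0.9, 5.7]
width: 0.0159
t 5.25 pos [537.1 339.1 187.7] toolx [ 0.002  0.001 -1.   ] tooly [0.249 0.968 0.002] yawy 75.6 F [0.1 0.9 5.7] w 15.9 q [-0.84  0.39  0.27  1.53 -0.11  1.23  0.76]
```

```bash
python3 -m pendant '[{"translation":[0,0,0],"angular":[0,0,0],"hand":0},{"translation":[0,0,0],"angular":[0,0,0],"hand":0},{"translation":[0,0,3],"angular":[0,0,0],"hand":0},{"translation":[0,0,3.5],"angular":[0,0,0],"hand":0},{"translation":[-0.13,-4.8,0],"angular":[0,0,-8.4],"hand":0},{"translation":[-0.13,-4.8,0],"angular":[0,0,-8.4],"hand":-1},{"translation":[-0.13,-4.8,0],"angular":[0,0,-8.4],"hand":-1},{"translation":[-0.13,-4.8,0],"angular":[0,0,-8.4],"hand":-1},{"translation":[-0.13,-4.8,0],"angular":[0,0,-8.4],"hand":-1},{"translation":[-0.13,-4.8,0],"angular":[0,0,-8.4],"hand":-1},{"translation":[-0.13,-4.8,0],"angular":[0,0,-8.4],"hand":-1},{"translation":[-0.13,-4.8,0],"angular":[0,0,-8.2],"hand":-1},{"translation":[-0.13,-4.8,-2],"angular":[0,0,0],"hand":-1},{"translation":[-0.13,-4.8,-3],"angular":[0,0,0],"hand":-1},{"translation":[-0.13,-4.8,-3],"angular":[0,0,0],"hand":-1},{"translation":[-0.1,-4.6,-3],"angular":[0,0,0],"hand":-1},{"translation":[0,0,-3],"angular":[0,0,0],"hand":-1},{"translation":[0,0,-3],"angular":[0,0,0],"hand":-1},{"translation":[0,0,0],"angular":[0,0,0],"hand":-1}]'; python3 -c "
from h import *
st()
a=snap('top','t2.png');b=snap('scene','s2.png')
rep('lamp_grip',.202)
cv2.imwrite('pics/t2.png',cv2.resize(a[150:340,190:540,::-1],None,fx=2.2,fy=2.2,interpolation=cv2.INTER_CUBIC))
cv2.imwrite('pics/s2.png',cv2.resize(b[150:320,180:360,::-1],None,fx=3.4,fy=3.4,interpolation=cv2.INTER_CUBIC))
"
```

```text
time: 7.15
ee_pos: [0.5186, -0.2197, 0.0894]
eef_rot: [0.461, 0.537, -0.463, 0.533]
ft_force: [-0.0, 0.3, -0.8]
width: 0.0003
t 7.15 pos [ 518.6 -219.7   89.4] toolx [-0.007  0.001 -1.   ] tooly [ 0.989  0.146 -0.006] yawy 8.4 F [-0.   0.3 -0.8] w 0.3 q [-0.25  0.41  0.69  1.83 -0.3   1.02  0.71]
lamp_grip top [254.8 190.4] 0.56 [539.6 333.  202. ]
lamp_grip scene [219.4 268.6] 0.71 [665.6   7.7 202. ]
```

View pics/t2.png

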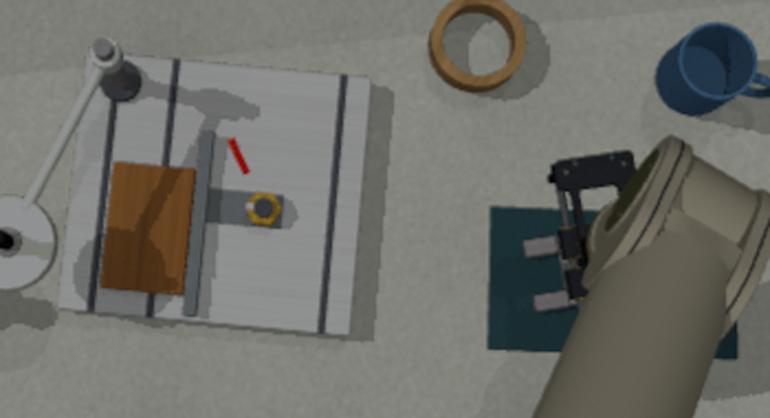

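View pics/s2.png

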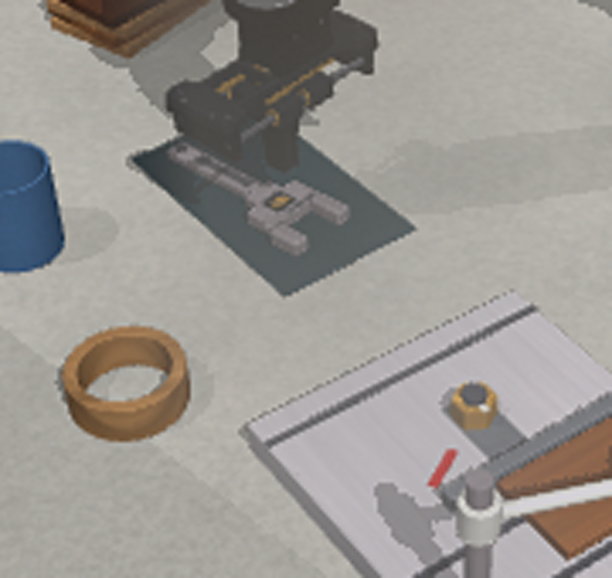

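```bash
python3 -m pendant '[{"translation":[0.25,-1.5,-1.5],"angular":[0,0,0],"hand":-1},{"translation":[0,0,-1.9],"angular":[0,0,0],"hand":-1},{"translation":[0,0,-0.4],"angular":[0,0,0],"hand":-1},{"translation":[0,0,-0.2],"angular":[0,0,0],"hand":-1},{"translation":[0,0,0],"angular":[0,0,0],"hand":-1}]'; python3 -c "
from h import *
st()"
```

```text
time: 7.85
ee_pos: [0.5244, -0.2352, 0.0541]
eef_rot: [0.462, 0.535, -0.461, 0.536]
ft_force: [-0.2, -0.7, -0.5]
width: 0.0006
t 7.85 pos [ 524.4 -235.2   54.1] toolx [ 0.001 -0.    -1.   ] tooly [0.989 0.148 0.001] yawy 8.5 F [-0.2 -0.7 -0.5] w 0.6 q [-0.19  0.48  0.66  1.83 -0.35  0.96  0.77]
```

```bash
python3 -m pendant '[{"translation":[0,0,0],"angular":[0,0,0],"hand":-1}]'; python3 -c "
from h import *
st()"; python3 -m pendant '[{"translation":[-0.3,0,-0.5],"angular":[0,0,0],"hand":-1},{"translation":[0,0,0],"angular":[0,0,0],"hand":-1}]'
```

```text
time: 7.95
ee_pos: [0.5244, -0.2353, 0.0541]
eef_rot: [0.462, 0.535, -0.461, 0.536]
ft_force: [-0.1, -0.3, 0.1]
width: 0.0002
t 7.95 pos [ 524.4 -235.3   54.1] toolx [ 0.002 -0.    -1.   ] tooly [0.989 0.148 0.002] yawy 8.5 F [-0.1 -0.3  0.1] w 0.2 q [-0.19  0.48  0.66  1.83 -0.35  0.96  0.77]
time: 8.15
ee_pos: [0.5202, -0.2353, 0.0477]
eef_rot: [0.462, 0.536, -0.462, 0.535]
ft_force: [-0.2, 0.4, 0.3]
width: 0.0005
```

```bash
for i in 1 2; do python3 -m pendant '[{"translation":[0,0,-0.1],"angular":[0,0,0],"hand":-1},{"translation":[0,0,0],"angular":[0,0,0],"hand":-1}]' | tr '\n' ' '; done
```

```text
time: 8.35 ee_pos: [0.5207, -0.2353, 0.0471] eef_rot: [0.462, 0.536, -0.462, 0.535] ft_force: [-1.0, 0.2, 0.9] width: 0.0005 time: 8.55 ee_pos: [0.5208, -0.2357, 0.0467] eef_rot: [0.462, 0.535, -0.462, 0.535] ft_force: [-3.0, 1.2, 9.2] width: 0.0004
```

```bash
python3 -m pendant '[{"translation":[0,0,-0.03],"angular":[0,0,0],"hand":-1},{"translation":[-0.03,0.2,0],"angular":[0,0,0],"hand":-1},{"translation":[-0.03,0.2,0],"angular":[0,0,0],"hand":-1}]' | tr '\n' ' ';  python3 -m pendant '[{"translation":[-0.045,0.3,0],"angular":[0,0,0],"hand":-1},{"translation":[-0.045,0.3,0],"angular":[0,0,0],"hand":-1}]' | tr '\n' ' '; python3 -m pendant '[{"translation":[-0.045,0.3,0],"angular":[0,0,0],"hand":-1},{"translation":[0,0,0],"angular":[0,0,0],"hand":-1}]' | tr '\n' ' '
```

```text
time: 8.85 ee_pos: [0.5203, -0.2328, 0.0467] eef_rot: [0.462, 0.535, -0.462, 0.536] ft_force: [-2.8, -2.3, 9.5] width: 0.0002 time: 9.05 ee_pos: [0.5194, -0.2269, 0.0467] eef_rot: [0.462, 0.535, -0.462, 0.536] ft_force: [-4.4, -2.7, 8.1] width: 0.0007 time: 9.25 ee_pos: [0.5189, -0.2234, 0.0467] eef_rot: [0.462, 0.535, -0.462, 0.536] ft_force: [-4.7, -0.1, 10.4] width: 0.0007
```

```bash
python3 -m pendant '[{"translation":[-0.045,0.3,0],"angular":[0,0,0],"hand":-1},{"translation":[0,0,0],"angular":[0,0,0],"hand":-1}]' | tr '\n' ' '; python3 -m pendant '[{"translation":[0,0,0.6],"angular":[0,0,0],"hand":-1},{"translation":[0.24,-1.54,0],"angular":[0,0,0],"hand":-1},{"translation":[0,0,0],"angular":[0,0,0],"hand":-1}]' | tr '\n' ' ';python3 - <<'E'
from h import *
b=snap('scene','s3.png'); a=snap('top','t3.png')
cv2.imwrite('pics/s3.png',cv2.resize(b[180:240,210:300,::-1],None,fx=8,fy=8,interpolation=cv2.INTER_CUBIC))
cv2.imwrite('pics/t3.png',cv2.resize(a[235:320,405:535,::-1],None,fx=6,fy=6,interpolation=cv2.INTER_CUBIC))
E
```

```text
time: 9.45 ee_pos: [0.5184, -0.2204, 0.0466] eef_rot: [0.462, 0.535, -0.462, 0.536] ft_force: [-3.8, -1.1, 9.4] width: 0.0006 time: 9.75 ee_pos: [0.5209, -0.2364, 0.0523] eef_rot: [0.462, 0.535, -0.462, 0.536] ft_force: [-0.3, 0.2, 0.5] width: 0.0003
```

View pics/s3.png

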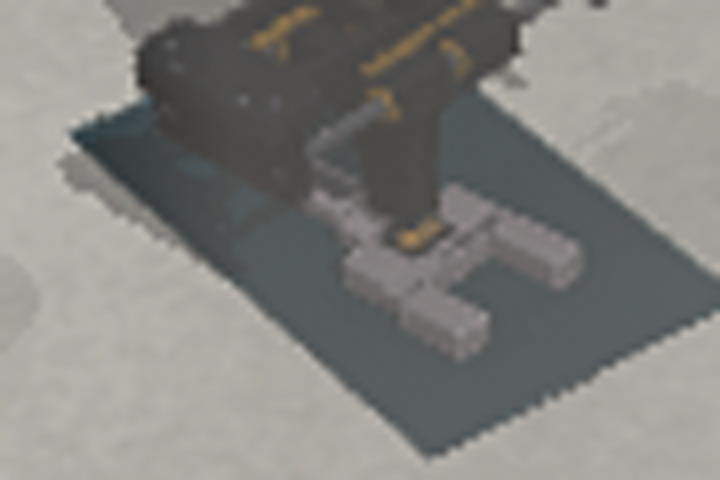

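View pics/t3.png

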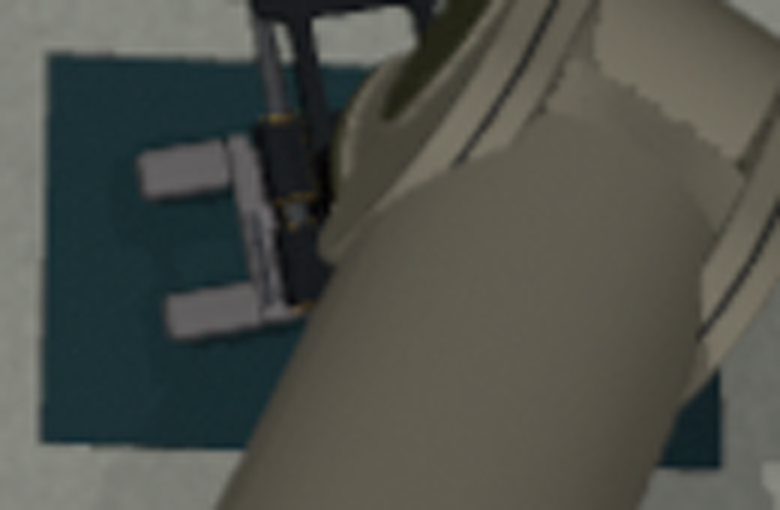

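```bash
cat >> h.py <<'E'
def prof(im,q,xs,ys,z):
    c,s=np.cos(q[2]),np.sin(q[2]); g=im.astype(np.float32).mean(2)
    out=[]
    for y in ys:
        uv=np.array([proj('top',(q[0]+c*x-s*y,q[1]+s*x+c*y,z)) for x in xs],np.float32)
        out.append(cv2.remap(g,uv[:,1].reshape(1,-1),uv[:,0].reshape(1,-1),cv2.INTER_CUBIC).mean())
    return np.array(out)
E
python3 - <<'E'
from h import *
t0=cv2.imread('pics/t0.png')
# t3 raw was overwritten; retake
r_=r.camera('top'); cv2.imwrite('pics/t3raw.png',r_[:,:,::-1])
q=(.5092,-.1887,np.radians(98.62))
ys=np.arange(-50,45)/1000.; xs=np.linspace(-.012,.011,12)
for im in (t0,r_[:,:,::-1]):
    p=prof(im,q,xs,ys,.019); 
    print([ (int(1000*y+.5*np.sign(y)),int(v)) for y,v in zip(ys,p)][::1])
    def cross(lo,hi,lev=68):
        o=[]
        for i in range(len(ys)-1):
            if (p[i]-lev)*(p[i+1]-lev)<0: o.append(round(1000*(ys[i]+(lev-p[i])/(p[i+1]-p[i])*.001),2))
        return o
    print('cross',cross(0,0,(p.max()+p.min())/2))
E
```

```text
[(-50, 40), (-49, 40), (-48, 41), (-47, 41), (-46, 40), (-45, 40), (-44, 38), (-43, 40), (-42, 50), (-41, 67), (-40, 83), (-39, 93), (-38, 97), (-37, 99), (-36, 100), (-35, 100), (-34, 100), (-33, 100), (-32, 99), (-31, 100), (-30, 100), (-29, 101), (-28, 101), (-27, 99), (-26, 93), (-25, 81), (-24, 65), (-23, 49), (-22, 36), (-21, 29), (-20, 27), (-19, 30), (-18, 33), (-17, 36), (-16, 37), (-15, 39), (-14, 39), (-13, 40), (-12, 40), (-11, 40), (-10, 40), (-9, 40), (-8, 40), (-7, 40), (-6, 40), (-5, 40), (-4, 40), (-3, 40), (-2, 40), (-1, 40), (0, 40), (1, 40), (2, 40), (3, 40), (4, 40), (5, 40), (6, 40), (7, 40), (8, 40), (9, 40), (10, 40), (11, 40), (12, 40), (13, 39), (14, 38), (15, 44), (16, 59), (17, 77), (18, 91), (19, 97), (20, 99), (21, 99), (22, 98), (23, 98), (24, 97), (25, 98), (26, 98), (27, 99), (28, 99), (29, 99), (30, 96), (31, 87), (32, 72), (33, 55), (34, 40), (35, 31), (36, 28), (37, 30), (38, 33), (39, 36), (40, 39), (41, 40), (42, 40), (43, 41), (44, 41)]
cross [np.float64(-41.17), np.float64(-23.95), np.float64(16.28), np.float64(32.44)]
[(-50, 42), (-49, 42), (-
[... 341 characters left out ...]
17, 30), (-16, 33), (-15, 36), (-14, 37), (-13, 38), (-12, 38), (-11, 38), (-10, 38), (-9, 38), (-8, 38), (-7, 38), (-6, 38), (-5, 38), (-4, 38), (-3, 38), (-2, 39), (-1, 40), (0, 41), (1, 41), (2, 41), (3, 41), (4, 41), (5, 41), (6, 41), (7, 41), (8, 41), (9, 41), (10, 41), (11, 40), (12, 39), (13, 38), (14, 37), (15, 42), (16, 57), (17, 74), (18, 87), (19, 93), (20, 95), (21, 95), (22, 94), (23, 94), (24, 94), (25, 94), (26, 95), (27, 95), (28, 96), (29, 97), (30, 94), (31, 86), (32, 72), (33, 55), (34, 41), (35, 32), (36, 29), (37, 31), (38, 34), (39, 37), (40, 38), (41, 39), (42, 39), (43, 39), (44, 39)]
cross [np.float64(-38.53), np.float64(-21.38), np.float64(16.37), np.float64(32.53)]
```

```bash
python3 -m pendant '[{"translation":[0,0,-0.5],"angular":[0,0,0],"hand":-1},{"translation":[0,0,-0.1],"angular":[0,0,0],"hand":-1},{"translation":[0,0,0],"angular":[0,0,0],"hand":-1}]' | tr '\n' ' '; python3 -m pendant '[{"translation":[-0.045,0.3,0],"angular":[0,0,0],"hand":-1},{"translation":[-0.045,0.3,0],"angular":[0,0,0],"hand":-1},{"translation":[-0.045,0.3,0],"angular":[0,0,0],"hand":-1}]' | tr '\n' ' '; python3 -m pendant '[{"translation":[-0.045,0.3,0],"angular":[0,0,0],"hand":-1},{"translation":[-0.045,0.3,0],"angular":[0,0,0],"hand":-1},{"translation":[0,0,0],"angular":[0,0,0],"hand":-1}]' | tr '\n' ' '; python3 -m pendant '[{"translation":[0,0,0.6],"angular":[0,0,0],"hand":-1},{"translation":[0.24,-1.54,0],"angular":[0,0,0],"hand":-1},{"translation":[0,0,0],"angular":[0,0,0],"hand":-1}]' | tr '\n' ' '
cat >> h.py <<'E'
def gap(im,q=(.5092,-.1887,np.radians(98.62))):
    ys=np.arange(-50,45)/1000.; p=prof(im,q,np.linspace(-.012,.011,12),ys,.019); lev=(p.max()+p.min())/2
    o=[round(1000*(ys[i]+(lev-p[i])/(p[i+1]-p[i])*.001),2) for i in range(len(ys)-1) if (p[i]-lev)*(p[i+1]-lev)<0]
    print('edges',o,'gap',o[2]-o[1] if len(o)==4 else None)
E
python3 -c "
from h import *
a=snap('top','t4.png'); gap(a)"
```

```text
time: 10.2 ee_pos: [0.5213, -0.2346, 0.0466] eef_rot: [0.462, 0.535, -0.461, 0.536] ft_force: [-3.4, 0.8, 13.8] width: 0.0005 time: 10.5 ee_pos: [0.52, -0.2266, 0.0466] eef_rot: [0.462, 0.535, -0.462, 0.536] ft_force: [-1.9, -2.4, 10.7] width: 0.0005 time: 10.8 ee_pos: [0.519, -0.2201, 0.0465] eef_rot: [0.462, 0.535, -0.462, 0.536] ft_force: [-2.8, -0.5, 11.4] width: 0.0004 time: 11.1 ee_pos: [0.5208, -0.2364, 0.0519] eef_rot: [0.462, 0.535, -0.462, 0.535] ft_force: [-0.6, -0.1, -0.5] width: 0.0009 edges [np.float64(-36.14), np.float64(-19.04), np.float64(16.39), np.float64(32.53)] gap 35.43
```

```bash
python3 -m pendant '[{"translation":[-0.03,0.2,-0.5],"angular":[0,0,0],"hand":-1},{"translation":[0,0,-0.1],"angular":[0,0,0],"hand":-1},{"translation":[0,0,0],"angular":[0,0,0],"hand":-1}]' | tr '\n' ' '; python3 -m pendant '[{"translation":[-0.045,0.3,0],"angular":[0,0,0],"hand":-1},{"translation":[-0.045,0.3,0],"angular":[0,0,0],"hand":-1},{"translation":[-0.045,0.3,0],"angular":[0,0,0],"hand":-1},{"translation":[0,0,0],"angular":[0,0,0],"hand":-1}]' | tr '\n' ' '; python3 -m pendant '[{"translation":[0,0,1.0],"angular":[0,0,0],"hand":-1},{"translation":[0,0,2.0],"angular":[0,0,0],"hand":0},{"translation":[0,0,0],"angular":[0,0,0],"hand":0}]' | tr '\n' ' '
python3 -c "
from h import *
a=snap('top','t5.png'); gap(a)
b=a[:,:,::-1]
for n in ('jaw_face','mouth'): rep(n,.011 if n=='jaw_face' else .003)
cv2.imwrite('pics/t5w.png',cv2.resize(b[235:320,405:535],None,fx=6,fy=6,interpolation=cv2.INTER_CUBIC))
cv2.imwrite('pics/t5n.png',cv2.resize(b[210:280,275:345],None,fx=8,fy=8,interpolation=cv2.INTER_CUBIC))
"
```

```text
time: 11.45 ee_pos: [0.5208, -0.2328, 0.0465] eef_rot: [0.462, 0.536, -0.461, 0.536] ft_force: [-4.4, 0.1, 16.0] width: 0.0007 time: 11.85 ee_pos: [0.5195, -0.2242, 0.0466] eef_rot: [0.462, 0.535, -0.462, 0.536] ft_force: [-3.9, -1.1, 13.2] width: 0.0003 time: 12.15 ee_pos: [0.5204, -0.2239, 0.0776] eef_rot: [0.462, 0.535, -0.461, 0.536] ft_force: [-0.4, -0.3, -0.1] width: 0.0096 edges [np.float64(-34.82), np.float64(-17.47), np.float64(16.34), np.float64(32.55)] gap 33.81
jaw_face top [269.1 434.9] 0.69 [ 524.9 -184.7   11. ]
jaw_face scene [218.7 268.7] 0.52 [ 529.6 -181.3   11. ]
mouth top [276.8 434.7] 0.69 [ 507.9 -185.2    3. ]
mouth scene [214.9 272.6] 0.85 [ 503.2 -195.7    3. ]
```

View pics/t5w.png

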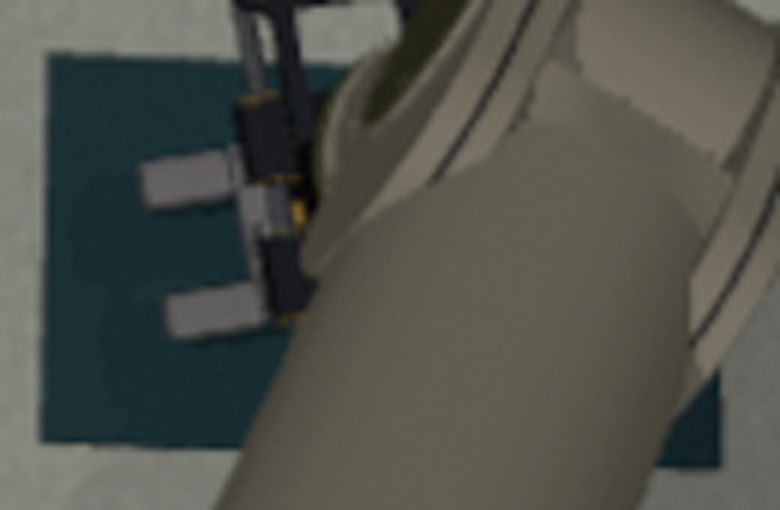

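View pics/t5n.png

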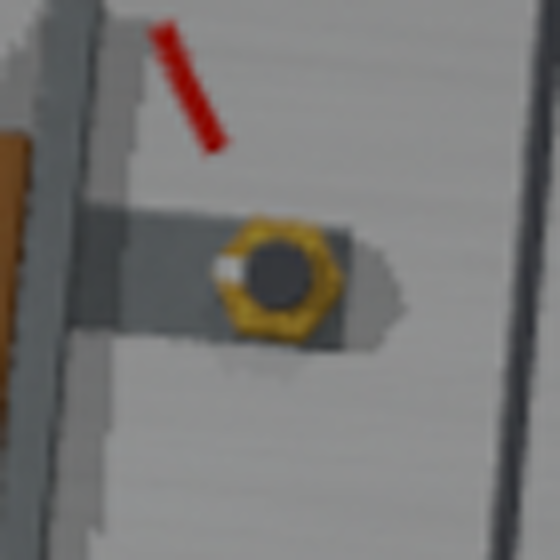

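Run:
```python
from h import *
im=cv2.imread('pics/t5.png')
up=lambda p,s,ox,oy:((p[1]+.5)/s-.5+oy,(p[0]+.5)/s-.5+ox)
cs=[(345,278),(313,222),(258,216),(215,268),(243,334),(298,342)]
W=np.array([atz('top',up(c,8,275,210),.05)[:2] for c in cs]); ctr=W.mean(0)
print('nut ctr',ctr*1000, [ (round(np.linalg.norm(w-ctr)*1000,1),round(np.degrees(np.arctan2(*(w-ctr)[::-1]))%360,1)) for w in W])
a=np.array([np.degrees(np.arctan2(*(w-ctr)[::-1]))%60 for w in W]); print('mod60',a)
print('stud',atz('top',up((278,274),8,275,210),.057)*1000)
m=atz('top',up((229,269),8,275,210),.05)[:2]-ctr; print('mark',np.degrees(np.arctan2(m[1],m[0])),np.linalg.norm(m))
R=np.array([atz('top',up(c,8,275,210),.03)[:2] for c in [(163,28),(216,148)]]);print('red ends',R*1000,R.mean(0)*1000)
d=R[0]-R[1];print('red dir',np.degrees(np.arctan2(d[1],d[0])),np.degrees(np.arctan2(*(R.mean(0)-ctr)[::-1])),np.linalg.norm(R.mean(0)-ctr))
for n in ('nut_axis','red_line'): rep(n,.03)
for n in ('nut_axis',): print(r.find_in('top','nut'))
```

```text
nut ctr [578.64863541 100.99581913] [(np.float64(18.5), np.float64(268.5)), (np.float64(18.1), np.float64(327.9)), (np.float64(18.0), np.float64(18.6)), (np.float64(17.9), np.float64(82.0)), (np.float64(18.9), np.float64(148.2)), (np.float64(19.1), np.float64(196.2))]
mod60 [28.5496444  27.90148361 18.5848493  22.02007883 28.19700174 16.22773555]
stud [578.50773193 101.07716342  57.        ]
mark 81.00664172105503 0.013991342542801329
red ends [[652.47250971 134.04360015]
 [617.91600015 118.98305442]] [635.19425493 126.51332729]
red dir 23.54871320582665 24.288368626912593 0.06203668518989491
nut_axis top [244.7 306.7] 0.96 [579.9 107.4  30. ]
nut_axis scene [268.7 316.6] 0.68 [577.5  90.2  30. ]
red_line top [222.7 296.4] 0.91 [630.3 130.7  30. ]
red_line scene [286.7 311.3] 0.89 [632.  128.8  30. ]
[{'point': [241.0, 314.1], 'confidence': 0.53}, {'point': [176.8, 509.9], 'confidence': 0.29}]
```

```bash
python3 -m pendant '[{"translation":[0.08,-2.5,0],"angular":[0,0,0],"hand":0.2},{"translation":[0.09,-2.48,0],"angular":[0,0,0],"hand":0.2},{"translation":[0,0,0],"angular":[0,0,0],"hand":0.2},{"translation":[0,0,-2.5],"angular":[0,0,0],"hand":0.2},{"translation":[0,0,-1.7],"angular":[0,0,0],"hand":0.2},{"translation":[0,0,0],"angular":[0,0,0],"hand":0.2},{"translation":[0,0,0],"angular":[0,0,0],"hand":0.2}]' 15; python3 -c "
from h import *
st()"
```

```text
time: 13.35
ee_pos: [0.5208, -0.2737, 0.0337]
eef_rot: [0.462, 0.536, -0.462, 0.535]
ft_force: [-0.4, 0.2, 0.0]
width: 0.0522
t 13.35 pos [ 520.8 -273.7   33.7] toolx [-0.001  0.    -1.   ] tooly [ 0.989  0.147 -0.001] yawy 8.5 F [-0.4  0.2  0. ] w 52.2 q [-0.11  0.54  0.65  1.8  -0.39  0.94  0.86]
```

```bash
python3 -m pendant '[{"translation":[0.13,0,-0.32],"angular":[0,0,0],"hand":0.2},{"translation":[0,0,0],"angular":[0,0,0],"hand":-0.7},{"translation":[0,0,0],"angular":[0,0,0],"hand":-0.7},{"translation":[0,0,0],"angular":[0,0,0],"hand":-0.7},{"translation":[0,0,0],"angular":[0,0,0],"hand":-0.7},{"translation":[0,0,0],"angular":[0,0,0],"hand":-0.7}]' 10; python3 -c "
from h import *
st()"
```

```text
time: 13.95
ee_pos: [0.5226, -0.274, 0.0308]
eef_rot: [0.462, 0.535, -0.462, 0.536]
ft_force: [1.2, -0.8, -0.4]
width: 0.0216
t 13.95 pos [ 522.6 -274.    30.8] toolx [ 0.001 -0.    -1.   ] tooly [0.989 0.147 0.001] yawy 8.5 F [ 1.2 -0.8 -0.4] w 21.6 q [-0.11  0.55  0.64  1.8  -0.4   0.93  0.86]
```

```bash
python3 -m pendant '[{"translation":[0,0,0],"angular":[0,0,0],"hand":-0.7},{"translation":[0,0,0],"angular":[0,0,0],"hand":-0.7},{"translation":[0,0,0.5],"angular":[0,0,0],"hand":-0.7},{"translation":[0,0,1.5],"angular":[0,0,0],"hand":-0.7},{"translation":[0,0,2],"angular":[0,0,0],"hand":-0.7},{"translation":[0,0,2],"angular":[0,0,0],"hand":-0.7},{"translation":[0,0,0],"angular":[0,0,0],"hand":-0.7},{"translation":[0,0,0],"angular":[0,0,0],"hand":-0.7}]' 55; python3 -c "
from h import *
st()
a=snap('scene','s6.png')
cv2.imwrite('pics/s6.png',cv2.resize(a[150:250,180:320,::-1],None,fx=5,fy=5,interpolation=cv2.INTER_CUBIC))
"
```

```text
time: 14.75
ee_pos: [0.5222, -0.2738, 0.0907]
eef_rot: [0.462, 0.535, -0.462, 0.536]
ft_force: [0.2, -0.3, -6.1]
width: 0.0213
t 14.75 pos [ 522.2 -273.8   90.7] toolx [ 0.001  0.    -1.   ] tooly [0.989 0.147 0.001] yawy 8.5 F [ 0.2 -0.3 -6.1] w 21.3 q [-0.14  0.46  0.69  1.76 -0.34  1.04  0.81]
```

View pics/s6.png

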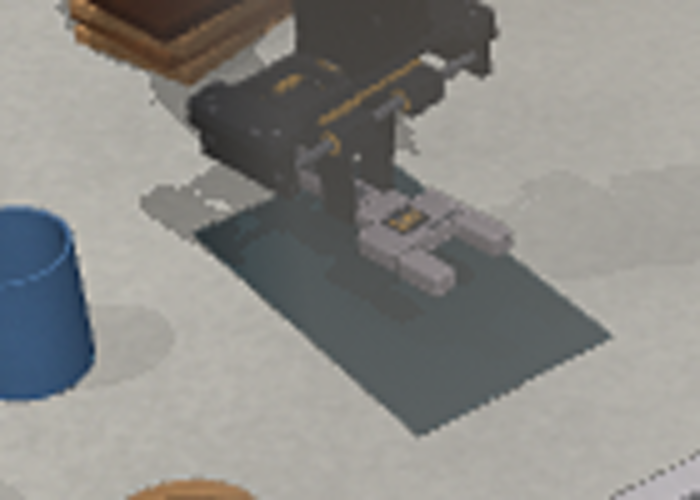

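```bash
python3 -m pendant '[{"translation":[0.3,1.5,0],"angular":[0,0,-1],"hand":-0.7},{"translation":[0.49,3,0],"angular":[0,0,-2.1],"hand":-0.7},{"translation":[0.5,3.2,0],"angular":[0,0,-2.1],"hand":-0.7},{"translation":[0.5,3.2,0],"angular":[0,0,-2.1],"hand":-0.7},{"translation":[0.5,3.2,0],"angular":[0,0,-2.1],"hand":-0.7},{"translation":[0.5,3.2,0],"angular":[0,0,-2.1],"hand":-0.7},{"translation":[0.5,3.2,0],"angular":[0,0,-2.1],"hand":-0.7},{"translation":[0.4,2.5,0],"angular":[0,0,-1.0],"hand":-0.7},{"translation":[0.26,1.54,0],"angular":[0,0,-1],"hand":-0.7},{"translation":[0,0,0],"angular":[0,0,0],"hand":-0.7},{"translation":[0,0,0],"angular":[0,0,0],"hand":-0.7}]' 55; python3 -c "
from h import *
st()
a=snap('top','t7.png')
cv2.imwrite('pics/t7n.png',cv2.resize(a[200:320,270:400,::-1],None,fx=5,fy=5,interpolation=cv2.INTER_CUBIC))
"
```

```text
time: 15.9
ee_pos: [0.561, -0.029, 0.0897]
eef_rot: [-0.529, -0.468, 0.531, -0.468]
ft_force: [0.6, 0.1, -5.2]
width: 0.0213
t 15.9 pos [561.  -29.   89.7] toolx [-0.002 -0.001 -1.   ] tooly [ 0.992 -0.124 -0.002] yawy -7.1 F [ 0.6  0.1 -5.2] w 21.3 q [-0.61  0.4   0.7   1.84 -0.3   1.01  0.09]
```

View pics/t7n.png

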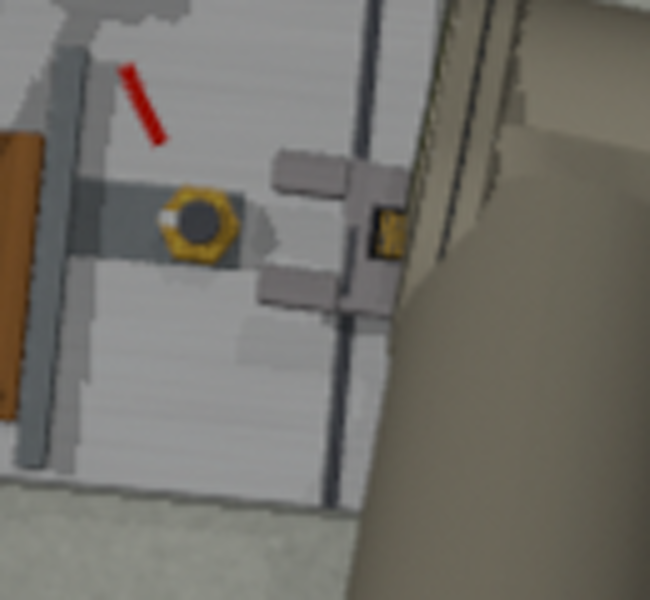

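```bash
python3 -m pendant '[{"translation":[0.07,0.0,-1],"angular":[0,0,0],"hand":-0.7},{"translation":[0,0,-1.3],"angular":[0,0,0],"hand":-0.7},{"translation":[0,0,-0.6],"angular":[0,0,0],"hand":-0.7},{"translation":[0,0,0],"angular":[0,0,0],"hand":-0.7},{"translation":[0,0,0],"angular":[0,0,0],"hand":-0.7}]' 55; python3 -c "
from h import *
st()
a=snap('top','t8.png')
q=(.5610+.0105,-.029+.0854,np.radians(82.9))
gap(a)
ys=np.arange(-50,45)/1000.
for xx in (-.01,0,.01):
  p=prof(a,q,[xx-.002,xx,xx+.002],ys,.047); print(xx,[int(v) for v in p])
"
```

```text
time: 16.45
ee_pos: [0.5623, -0.0289, 0.0613]
eef_rot: [-0.53, -0.468, 0.53, -0.468]
ft_force: [0.4, -0.1, -5.4]
width: 0.0214
t 16.45 pos [562.3 -28.9  61.3] toolx [-0. -0. -1.] tooly [ 0.992 -0.125 -0.   ] yawy -7.2 F [ 0.4 -0.1 -5.4] w 21.4 q [-0.59  0.45  0.68  1.85 -0.34  0.96  0.11]
edges [np.float64(-43.23), np.float64(-41.32), np.float64(40.79)] gap None
-0.01 [145, 145, 145, 145, 144, 144, 144, 144, 144, 144, 145, 147, 139, 125, 111, 104, 102, 102, 105, 106, 107, 107, 107, 107, 107, 108, 109, 110, 108, 105, 94, 78, 69, 74, 90, 107, 121, 132, 135, 136, 137, 137, 139, 141, 144, 145, 146, 145, 145, 146, 147, 147, 147, 147, 147, 147, 147, 147, 148, 148, 148, 148, 146, 142, 130, 116, 105, 102, 103, 104, 104, 105, 105, 105, 105, 106, 107, 108, 108, 105, 94, 78, 77, 96, 120, 132, 136, 139, 139, 139, 140, 141, 143, 145, 146]
0 [145, 145, 145, 144, 144, 144, 144, 144, 143, 144, 145, 141, 136, 126, 115, 106, 102, 103, 104, 106, 107, 107, 107, 107, 107, 108, 109, 109, 108, 100, 85, 75, 75, 84, 99, 114, 127, 133, 136, 136, 137, 138, 141, 143, 145, 146, 146, 147, 146, 146, 147, 147, 147, 147, 147, 148, 148, 148, 148, 148, 148, 149, 151, 144, 128, 113, 105, 104, 103, 105, 105, 105, 105, 105, 106, 107, 107, 108, 109, 102, 91, 82, 80, 90, 108, 127, 137, 139, 140, 140, 140, 139, 140, 142, 145]
0.01 [145, 145, 145, 145, 145, 144, 144, 144, 144, 144, 145, 147, 141, 127, 113, 106, 104, 103, 105, 106, 107, 107, 107, 107, 107, 109, 110, 110, 107, 101, 91, 81, 82, 98, 120, 134, 136, 138, 138, 137, 137, 137, 139, 143, 145, 143, 140, 137, 134, 134, 134, 130, 126, 124, 126, 129, 134, 139, 143, 146, 148, 149, 145, 137, 124, 112, 104, 101, 103, 104, 104, 104, 105, 105, 105, 106, 107, 108, 107, 103, 93, 81, 81, 97, 118, 131, 136, 139, 139, 140, 140, 141, 144, 147, 147]
```

```bash
python3 -m pendant '[{"translation":[-0.08,0.0,-0.17],"angular":[0,0,0],"hand":-0.7},{"translation":[0.06,0.5,0],"angular":[0,0,0],"hand":-0.7},{"translation":[0.12,1,0],"angular":[0,0,0],"hand":-0.7},{"translation":[0.06,0.5,0],"angular":[0,0,0],"hand":-0.7},{"translation":[0.06,0.5,0],"angular":[0,0,0],"hand":-0.7},{"translation":[0,0,0],"angular":[0,0,0],"hand":-0.7}]' 55; python3 -c "
from h import *
st()
a=snap('top','t9.png')
cv2.imwrite('pics/t9n.png',cv2.resize(a[210:280,275:365,::-1],None,fx=8,fy=8,interpolation=cv2.INTER_CUBIC))
"
```

```text
time: 17.1
ee_pos: [0.5649, -0.0023, 0.0599]
eef_rot: [0.53, 0.468, -0.53, 0.468]
ft_force: [0.7, 0.6, -3.9]
width: 0.0214
t 17.1 pos [564.9  -2.3  59.9] toolx [ 0.  0. -1.] tooly [ 0.992 -0.123  0.   ] yawy -7.1 F [ 0.7  0.6 -3.9] w 21.4 q [-0.63  0.45  0.67  1.85 -0.34  0.96  0.07]
```

View pics/t9n.png

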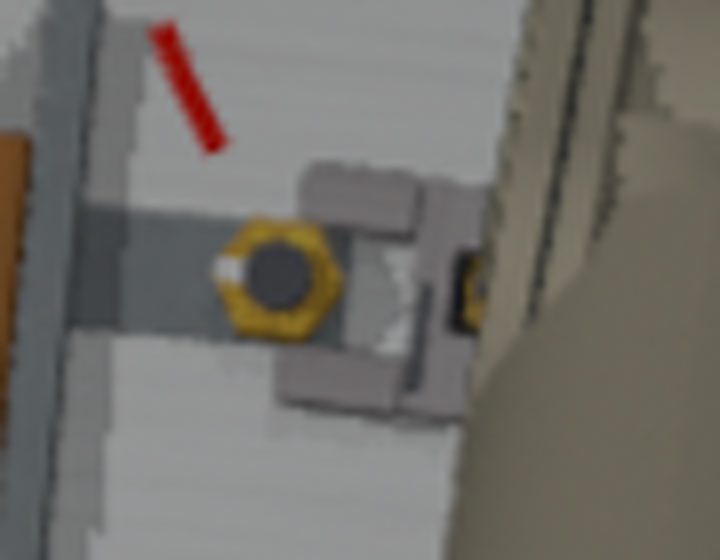

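```bash
python3 -m pendant '[{"translation":[0.06,0.5,0],"angular":[0,0,0],"hand":-0.7},{"translation":[0.05,0.4,0],"angular":[0,0,0],"hand":-0.7},{"translation":[0,0,0],"angular":[0,0,0],"hand":-0.7}]' 55;python3 -m pendant '[{"translation":[0.05,0.4,0],"angular":[0,0,0],"hand":-0.7},{"translation":[0.02,0.2,0],"angular":[0,0,0],"hand":-0.7},{"translation":[0,0,0],"angular":[0,0,0],"hand":-0.7}]' 55; python3 -c "
from h import *
st()
a=snap('top','t10.png')
cv2.imwrite('pics/t10n.png',cv2.resize(a[210:280,275:365,::-1],None,fx=8,fy=8,interpolation=cv2.INTER_CUBIC))
"
```

```text
time: 17.45
ee_pos: [0.5659, 0.0063, 0.0598]
eef_rot: [0.53, 0.468, -0.53, 0.468]
ft_force: [1.1, 0.2, -5.1]
width: 0.0212
time: 17.75
ee_pos: [0.5667, 0.0118, 0.0599]
eef_rot: [0.53, 0.468, -0.53, 0.468]
ft_force: [1.4, 0.7, -4.5]
width: 0.0216
t 17.75 pos [566.7  11.8  59.9] toolx [ 0.  0. -1.] tooly [ 0.992 -0.124  0.   ] yawy -7.1 F [ 1.4  0.7 -4.5] w 21.6 q [-0.65  0.45  0.66  1.84 -0.34  0.96  0.04]
```

View pics/t10n.png

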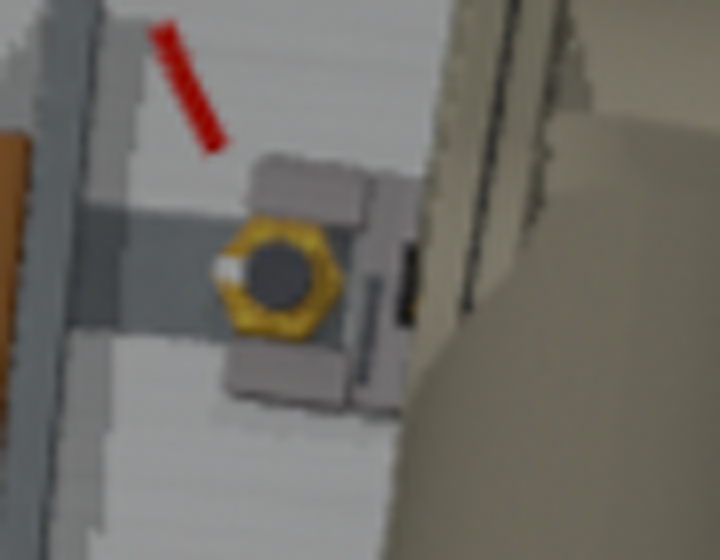

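```bash
python3 -m pendant '[{"translation":[0,0,-0.1],"angular":[0,0,0],"hand":-0.7},{"translation":[0,0,-0.06],"angular":[0,0,0],"hand":-0.7},{"translation":[0,0,0],"angular":[0,0,0],"hand":-0.7}]' 55;python3 -m pendant '[{"translation":[0,0,0],"angular":[0,0,0],"hand":0},{"translation":[0,0,0],"angular":[0,0,0],"hand":0},{"translation":[0,0,0],"angular":[0,0,0],"hand":0},{"translation":[0,0,0],"angular":[0,0,0],"hand":0},{"translation":[0,0,0],"angular":[0,0,0],"hand":0},{"translation":[0,0,0],"angular":[0,0,0],"hand":0}]' 20; python3 -c "
from h import *
st()
a=snap('top','t11.png')
b=snap('scene','s11.png')
cv2.imwrite('pics/t11n.png',cv2.resize(a[210:280,275:365,::-1],None,fx=8,fy=8,interpolation=cv2.INTER_CUBIC))
cv2.imwrite('pics/s11n.png',cv2.resize(b[200:320,250:390,::-1],None,fx=5,fy=5,interpolation=cv2.INTER_CUBIC))
"
```

```text
time: 18.1
ee_pos: [0.5665, 0.0112, 0.0582]
eef_rot: [0.53, 0.468, -0.53, 0.468]
ft_force: [0.6, 0.3, -3.9]
width: 0.0214
time: 18.7
ee_pos: [0.5665, 0.0115, 0.0583]
eef_rot: [0.53, 0.468, -0.53, 0.468]
ft_force: [0.5, 0.6, -0.4]
width: 0.0429
t 18.7 pos [566.5  11.5  58.3] toolx [ 0.  0. -1.] tooly [ 0.992 -0.124  0.   ] yawy -7.1 F [ 0.5  0.6 -0.4] w 42.9 q [-0.64  0.46  0.66  1.84 -0.34  0.96  0.04]
```

View pics/t11n.png

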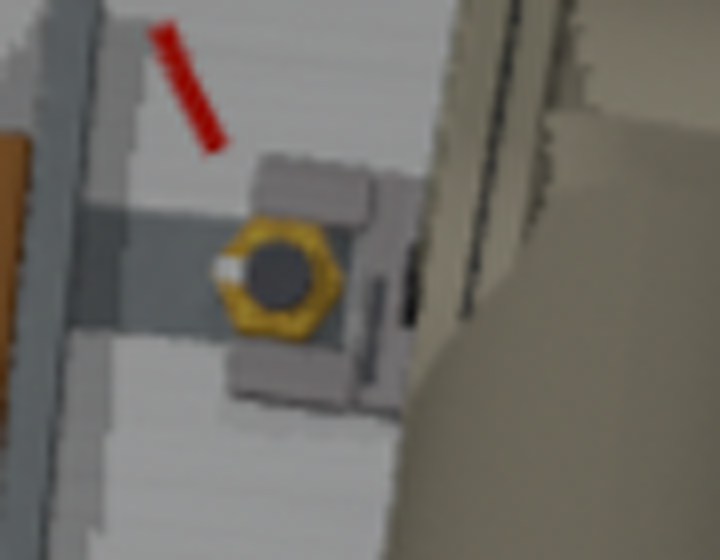

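View pics/s11n.png

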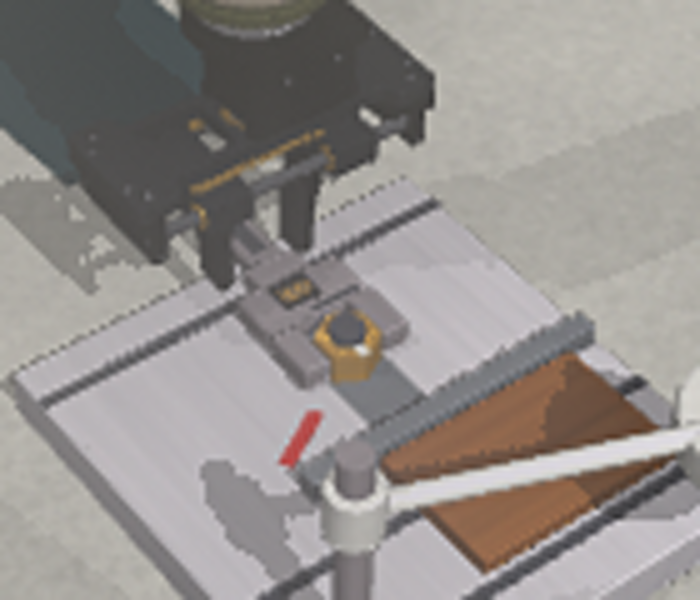

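Run:
```python
from h import *
up=lambda p,s,ox,oy:((p[1]+.5)/s-.5+oy,(p[0]+.5)/s-.5+ox)
n=np.array([578.5,101.1])/1000
for ang in (82,83,84):
    u=np.array([np.cos(np.radians(ang)),np.sin(np.radians(ang))]); v=np.array([-u[1],u[0]])
    for p in [(228,392),(232,347),(262,157),(252,215)]:
        w=atz('top',up(p,8,275,210),.046)[:2]-n; print(ang,p,np.round([w@u*1000,w@v*1000],1))
rep('mouth',.03); rep('handle',.038); print(r.read_state()['time'])
```

```text
82 (228, 392) [ 9.6 33.3]
82 (232, 347) [10.2 20.7]
82 (262, 157) [  9.3 -33.4]
82 (252, 215) [  9.8 -16.8]
83 (228, 392) [10.1 33.1]
83 (232, 347) [10.6 20.5]
83 (262, 157) [  8.7 -33.6]
83 (252, 215) [  9.5 -17. ]
84 (228, 392) [10.7 32.9]
84 (232, 347) [10.9 20.3]
84 (262, 157) [  8.1 -33.7]
84 (252, 215) [  9.2 -17.2]
mouth top [249.3 312.8] 0.71 [569.4  93.6  30. ]
mouth scene [268.4 318.1] 0.97 [573.7  92.   30. ]
handle scene [242.4 295.8] 0.74 [556.5 -20.5  38. ]
19.0
```

```bash
python3 -m pendant '[{"translation":[-0.25,-2.1,0],"angular":[0,0,0],"hand":0},{"translation":[-0.25,-2.1,0],"angular":[0,0,0],"hand":0},{"translation":[0,0,0],"angular":[0,0,0],"hand":-0.7},{"translation":[0,0,0],"angular":[0,0,0],"hand":-0.7},{"translation":[0,0,0],"angular":[0,0,0],"hand":-0.7},{"translation":[0,0,0],"angular":[0,0,0],"hand":-0.7},{"translation":[0,0,0],"angular":[0,0,0],"hand":-0.7}]' 20 | tr '\n' ' '; python3 -m pendant '[{"translation":[0.02,0.2,0],"angular":[0,0,0],"hand":-0.7},{"translation":[0.02,0.2,0],"angular":[0,0,0],"hand":-0.7},{"translation":[0,0,0],"angular":[0,0,0],"hand":-0.7}]'; python3 -c "
from h import *
st()
a=snap('top','t12.png')
cv2.imwrite('pics/t12n.png',cv2.resize(a[210:280,275:365,::-1],None,fx=8,fy=8,interpolation=cv2.INTER_CUBIC))
"
```

```text
time: 19.7 ee_pos: [0.5615, -0.0296, 0.0582] eef_rot: [0.53, 0.468, -0.53, 0.468] ft_force: [-0.1, 0.8, -0.5] width: 0.022 time: 20.0
ee_pos: [0.5619, -0.0268, 0.0583]
eef_rot: [-0.53, -0.468, 0.53, -0.468]
ft_force: [0.3, -3.0, 0.2]
width: 0.0212
t 20.0 pos [561.9 -26.8  58.3] toolx [ 0.    -0.001 -1.   ] tooly [ 0.992 -0.124  0.   ] yawy -7.1 F [ 0.3 -3.   0.2] w 21.2 q [-0.59  0.45  0.67  1.86 -0.34  0.95  0.11]
```

View pics/t12n.png

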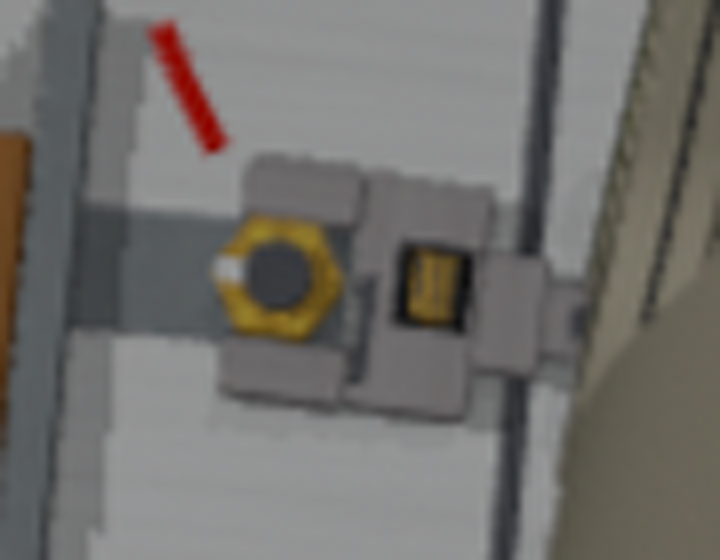

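```bash
python3 -m pendant '[{"translation":[0.02,0.2,0],"angular":[0,0,0],"hand":-0.7},{"translation":[0,0,0],"angular":[0,0,0],"hand":-0.7}]' | tr '\n' ' '; python3 -m pendant '[{"translation":[0,0,0],"angular":[0,0,0],"hand":-0.2},{"translation":[0,0,0],"angular":[0,0,0],"hand":-0.2},{"translation":[0,0,0],"angular":[0,0,0],"hand":-0.2},{"translation":[0,0,0],"angular":[0,0,0],"hand":-0.2},{"translation":[0,0,0],"angular":[0,0,0],"hand":-0.2},{"translation":[0,0,0],"angular":[0,0,0],"hand":-0.2}]'
python3 - <<'E'
from h import *
st()
a=snap('top','t13.png')
cv2.imwrite('pics/t13n.png',cv2.resize(a[210:280,275:365,::-1],None,fx=8,fy=8,interpolation=cv2.INTER_CUBIC))
n=(.5785,.1011)
# tip profile along x for both jaws (z=.046)
for ang in (83,):
    q=(*n,np.radians(ang)); c,s=np.cos(q[2]),np.sin(q[2]); g=a.astype(np.float32).mean(2)
    for ys in ((.019,.022,.025,.028),(-.022,-.025,-.028,-.031)):
        o=[]
        for x in np.arange(0,24)/1000:
            uv=np.array([proj('top',(n[0]+c*x-s*y,n[1]+s*x+c*y,.046)) for y in ys],np.float32)
            o.append(int(cv2.remap(g,uv[:,1].reshape(1,-1),uv[:,0].reshape(1,-1),cv2.INTER_CUBIC).mean()))
        print(o)
E
```

```text
time: 20.25 ee_pos: [0.5622, -0.0248, 0.0584] eef_rot: [-0.53, -0.468, 0.53, -0.468] ft_force: [-0.0, -4.1, 1.7] width: 0.0218 time: 20.85
ee_pos: [0.562, -0.0245, 0.0582]
eef_rot: [0.53, 0.468, -0.53, 0.468]
ft_force: [0.6, 0.1, -0.0]
width: 0.0347
t 20.85 pos [562.  -24.5  58.2] toolx [ 0.  0. -1.] tooly [ 0.992 -0.124 -0.   ] yawy -7.1 F [ 0.6  0.1 -0. ] w 34.7 q [-0.59  0.45  0.67  1.86 -0.34  0.95  0.11]
[104, 104, 104, 104, 104, 104, 104, 104, 104, 104, 104, 104, 104, 104, 106, 110, 118, 128, 135, 138, 135, 135, 136, 137]
[107, 107, 106, 106, 107, 107, 106, 106, 106, 106, 106, 106, 106, 108, 114, 123, 134, 142, 146, 145, 144, 144, 144, 144]
```

View pics/t13n.png

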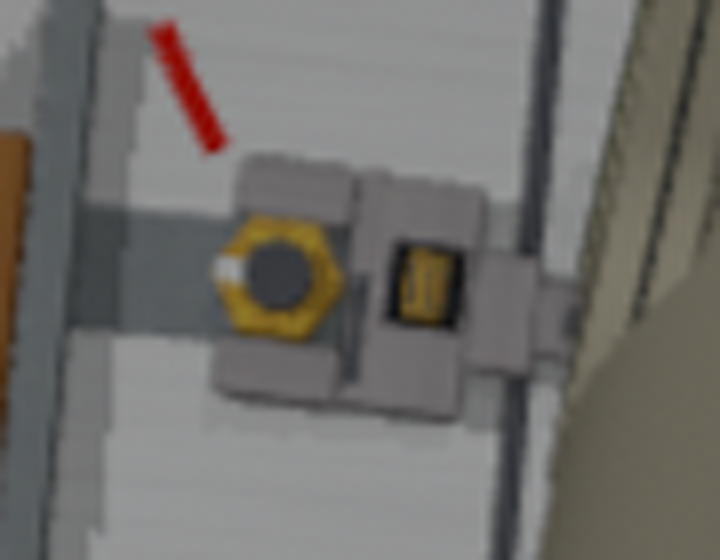

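Run:
```python
import numpy as np
n=np.array([578.5,101.1]);p=np.array([562,-24.5]);d=p-n;R=np.hypot(*d);t=np.degrees(np.arctan2(d[1],d[0]));print(R,t)
P=[n+R*np.array([np.cos(np.radians(t-4*k)),np.sin(np.radians(t-4*k))]) for k in range(18)]
print(np.round(np.diff(P,axis=0)/10,2).tolist())
```

```text
126.67916166441897 -97.484056972685
[[-0.87, 0.15], [-0.86, 0.21], [-0.84, 0.27], [-0.82, 0.32], [-0.8, 0.38], [-0.77, 0.44], [-0.74, 0.49], [-0.7, 0.54], [-0.66, 0.59], [-0.62, 0.63], [-0.57, 0.67], [-0.53, 0.71], [-0.48, 0.75], [-0.42, 0.78], [-0.37, 0.8], [-0.31, 0.83], [-0.25, 0.85]]
```

```bash
python3 -m pendant '[{"translation":[0,0,0],"angular":[0,0,0],"hand":-0.7},{"translation":[0,0,0],"angular":[0,0,0],"hand":-0.7},{"translation":[0,0,0],"angular":[0,0,0],"hand":-0.7},{"translation":[-0.87,0.15,0],"angular":[0,0,-4],"hand":-0.7},{"translation":[-0.86,0.21,0],"angular":[0,0,-4],"hand":-0.7},{"translation":[-0.84,0.27,0],"angular":[0,0,-4],"hand":-0.7},{"translation":[-0.82,0.32,0],"angular":[0,0,-4],"hand":-0.7},{"translation":[0,0,0],"angular":[0,0,0],"hand":-0.7}]' 20; python3 -c "
from h import *
st()
a=snap('top','t14.png')
cv2.imwrite('pics/t14n.png',cv2.resize(a[210:280,275:365,::-1],None,fx=8,fy=8,interpolation=cv2.INTER_CUBIC))
"
```

```text
time: 21.7
ee_pos: [0.5277, -0.015, 0.0585]
eef_rot: [0.59, 0.389, -0.59, 0.389]
ft_force: [-1.7, -0.5, 2.6]
width: 0.0219
t 21.7 pos [527.7 -15.   58.5] toolx [ 0.  0. -1.] tooly [ 0.919 -0.394 -0.   ] yawy -23.2 F [-1.7 -0.5  2.6] w 21.9 q [-0.7   0.39  0.75  1.95 -0.33  0.93 -0.18]
```

View pics/t14n.png

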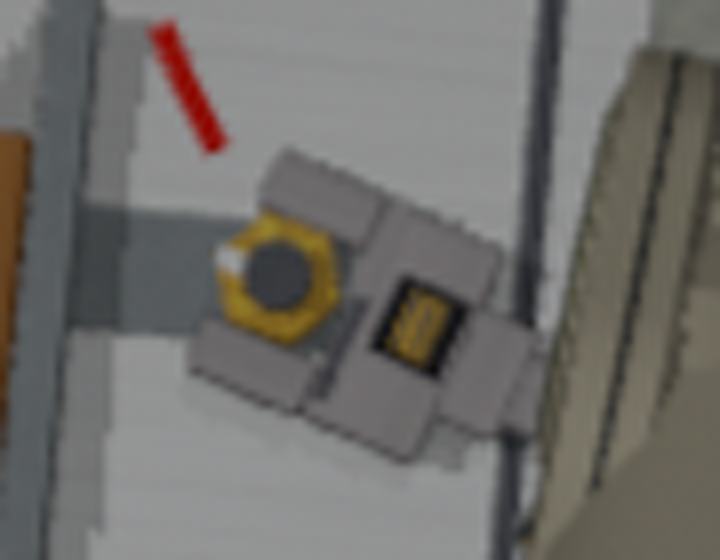

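```bash
python3 -m pendant '[{"translation":[-0.8,0.38,0],"angular":[0,0,-4],"hand":-0.7},{"translation":[-0.77,0.44,0],"angular":[0,0,-4],"hand":-0.7},{"translation":[-0.74,0.49,0],"angular":[0,0,-4],"hand":-0.7},{"translation":[-0.7,0.54,0],"angular":[0,0,-4],"hand":-0.7},{"translation":[-0.66,0.59,0],"angular":[0,0,-4],"hand":-0.7},{"translation":[-0.62,0.63,0],"angular":[0,0,-4],"hand":-0.7},{"translation":[-0.57,0.67,0],"angular":[0,0,-4],"hand":-0.7},{"translation":[-0.53,0.71,0],"angular":[0,0,-4],"hand":-0.7},{"translation":[-0.48,0.75,0],"angular":[0,0,-4],"hand":-0.7},{"translation":[-0.42,0.78,0],"angular":[0,0,-4],"hand":-0.7},{"translation":[0,0,0],"angular":[0,0,0],"hand":-0.7}]' 20; python3 -c "
from h import *
st()
a=snap('top','t15.png')
cv2.imwrite('pics/t15n.png',cv2.resize(a[210:280,275:365,::-1],None,fx=8,fy=8,interpolation=cv2.INTER_CUBIC))
"
```

```text
time: 22.85
ee_pos: [0.4667, 0.0441, 0.0595]
eef_rot: [0.689, 0.164, -0.687, 0.165]
ft_force: [-2.5, -3.9, 17.5]
width: 0.0212
t 22.85 pos [466.7  44.1  59.5] toolx [ 0.002 -0.001 -1.   ] tooly [ 0.452 -0.892  0.002] yawy -63.2 F [-2.5 -3.9 17.5] w 21.2 q [-1.04  0.29  0.95  2.1  -0.3   0.89 -1.02]
```

View pics/t15n.png

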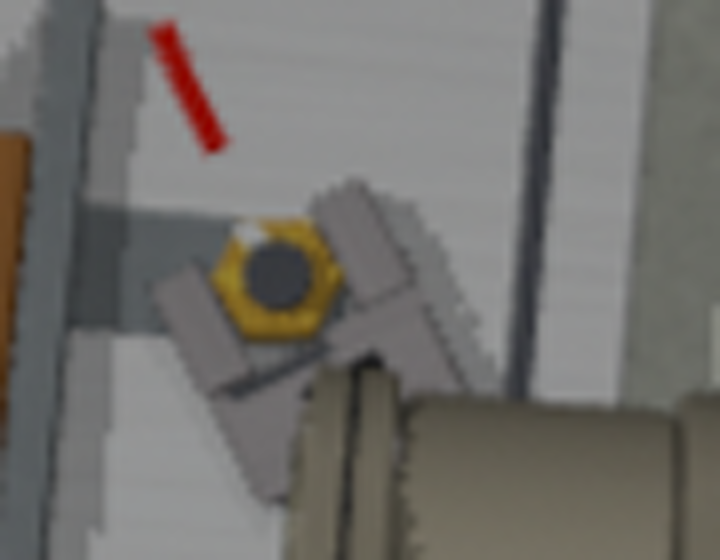

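```bash
python3 -m pendant '[{"translation":[0,0,0],"angular":[0,0,0],"hand":-0.2},{"translation":[0,0,0],"angular":[0,0,0],"hand":-0.2},{"translation":[0,0,0],"angular":[0,0,0],"hand":-0.2}]' 20; python3 -c "
from h import *
st()
b=snap('scene','s15.png')
cv2.imwrite('pics/s15n.png',cv2.resize(b[190:310,270:410,::-1],None,fx=5,fy=5,interpolation=cv2.INTER_CUBIC))
"
```

```text
time: 23.2
ee_pos: [0.4652, 0.0447, 0.0581]
eef_rot: [-0.688, -0.165, 0.688, -0.165]
ft_force: [-0.1, 0.3, 1.0]
width: 0.033
t 23.2 pos [465.2  44.7  58.1] toolx [-0. -0. -1.] tooly [ 0.453 -0.892  0.   ] yawy -63.1 F [-0.1  0.3  1. ] w 33.0 q [-1.04  0.29  0.94  2.1  -0.3   0.89 -1.02]
```

View pics/s15n.png

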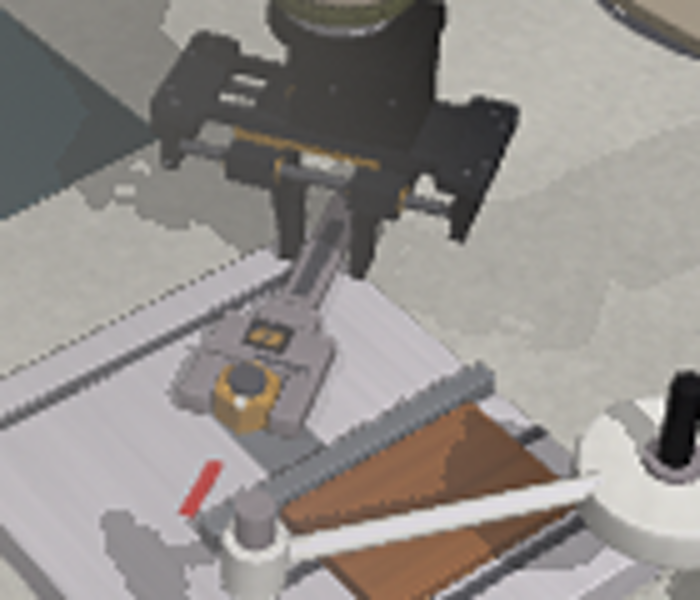

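```bash
cat >> h.py <<'E'
def markang(im,ctr=(.5785,.1011)):
    # white mark centroid on nut top
    pts=[]
    for a in np.arange(0,360,2.):
        v=[]
        for rr in (.0125,.014,.0155):
            uv=proj('top',(ctr[0]+rr*np.cos(np.radians(a)),ctr[1]+rr*np.sin(np.radians(a)),.05))
            px=cv2.getRectSubPix(im.astype(np.float32),(1,1),(float(uv[1]),float(uv[0])))[0,0]
            v.append(px[2]) # blue of RGB: brass has low blue
        pts.append(np.mean(v))
    pts=np.array(pts); a=np.arange(0,360,2.); w=np.clip(pts-(pts.max()-40),0,None)
    z=(w*np.exp(1j*np.radians(a))).sum(); print('mark',round(np.degrees(np.angle(z)),1),'max',pts.max().round(),'at',a[pts.argmax()],'2nd level',np.sort(pts)[-20:].round().tolist()[::4])
E
python3 - <<'E'
from h import *
for f in ('t5','t13','t14','t15'):
    im=cv2.imread(f'pics/{f}.png')[:,:,::-1]; markang(np.ascontiguousarray(im))
n=np.array([578.5,101.1]);p=np.array([465.2,44.7]);d=p-n;R=np.hypot(*d);t=np.degrees(np.arctan2(d[1],d[0]));print(R,t)
P=[n+R*np.array([np.cos(np.radians(t-3*k)),np.sin(np.radians(t-3*k))]) for k in range(7)]
print(np.round(np.diff(P,axis=0)/10,2).tolist())
E
```

```text
mark 79.7 max 142.0 at 80.0 2nd level [64.0, 85.0, 112.0, 131.0, 139.0]
mark 79.7 max 147.0 at 80.0 2nd level [66.0, 89.0, 115.0, 135.0, 143.0]
mark 70.0 max 146.0 at 70.0 2nd level [69.0, 86.0, 111.0, 131.0, 142.0]
mark 31.5 max 142.0 at 32.0 2nd level [76.0, 96.0, 116.0, 132.0, 140.0]
126.5616450588408 -153.53617801001815
[[-0.28, 0.6], [-0.25, 0.61], [-0.22, 0.63], [-0.18, 0.64], [-0.15, 0.65], [-0.11, 0.65]]
```

```bash
python3 -m pendant '[{"translation":[0,0,0],"angular":[0,0,0],"hand":-0.7},{"translation":[0,0,0],"angular":[0,0,0],"hand":-0.7},{"translation":[0,0,0],"angular":[0,0,0],"hand":-0.7},{"translation":[-0.28,0.6,0],"angular":[0,0,-3],"hand":-0.7},{"translation":[-0.25,0.61,0],"angular":[0,0,-3],"hand":-0.7},{"translation":[-0.11,0.31,0],"angular":[0,0,-1.5],"hand":-0.7},{"translation":[0,0,0],"angular":[0,0,0],"hand":-0.7},{"translation":[0,0,0],"angular":[0,0,0],"hand":-0.7}]' 20; python3 -c "
from h import *
st()
a=snap('top','t16.png'); markang(a)
cv2.imwrite('pics/t16n.png',cv2.resize(a[210:280,275:365,::-1],None,fx=8,fy=8,interpolation=cv2.INTER_CUBIC))
"
```

```text
time: 24.05
ee_pos: [0.4589, 0.0598, 0.0582]
eef_rot: [0.697, 0.119, -0.697, 0.119]
ft_force: [1.1, -1.0, -2.5]
width: 0.0216
t 24.05 pos [458.9  59.8  58.2] toolx [ 0. -0. -1.] tooly [ 0.332 -0.943  0.   ] yawy -70.6 F [ 1.1 -1.  -2.5] w 21.6 q [-1.1   0.28  0.97  2.12 -0.3   0.89 -1.18]
mark 23.8 max 146.0 at 22.0 2nd level [76.0, 94.0, 112.0, 128.0, 143.0]
```

View pics/t16n.png

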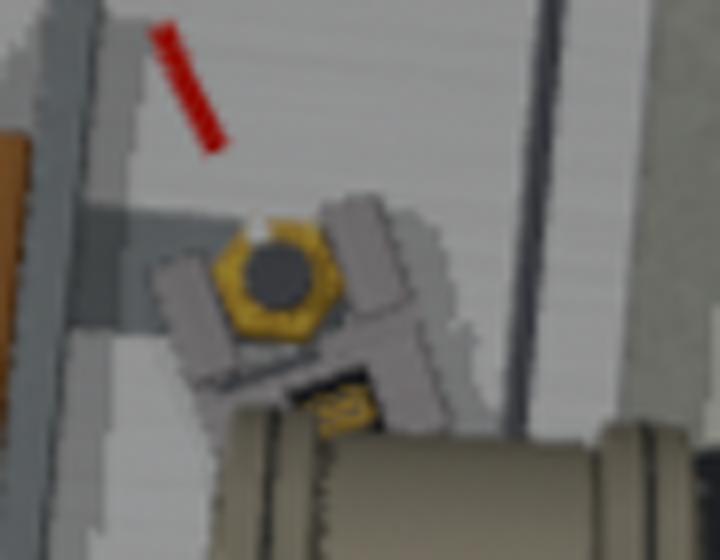

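```bash
python3 -m pendant '[{"translation":[0.2,-0.57,0],"angular":[0,0,2.75],"hand":-0.7},{"translation":[0.2,-0.57,0],"angular":[0,0,2.75],"hand":-0.7},{"translation":[0,0,0],"angular":[0,0,0],"hand":-0.7},{"translation":[0,0,0],"angular":[0,0,0],"hand":0},{"translation":[0,0,0],"angular":[0,0,0],"hand":0},{"translation":[0,0,0],"angular":[0,0,0],"hand":0},{"translation":[0,0,0],"angular":[0,0,0],"hand":0},{"translation":[0,0,0],"angular":[0,0,0],"hand":0}]' 20; python3 -c "
from h import *
st()
a=snap('top','t17.png'); markang(a)
cv2.imwrite('pics/t17n.png',cv2.resize(a[210:280,275:365,::-1],None,fx=8,fy=8,interpolation=cv2.INTER_CUBIC))
"
```

```text
time: 24.9
ee_pos: [0.4629, 0.0487, 0.0583]
eef_rot: [0.691, 0.152, -0.69, 0.152]
ft_force: [0.4, -0.4, 0.3]
width: 0.0427
t 24.9 pos [462.9  48.7  58.3] toolx [ 0. -0. -1.] tooly [ 0.42  -0.907  0.   ] yawy -65.1 F [ 0.4 -0.4  0.3] w 42.7 q [-1.05  0.28  0.95  2.11 -0.3   0.89 -1.07]
mark 23.9 max 146.0 at 22.0 2nd level [76.0, 93.0, 111.0, 128.0, 142.0]
```

View pics/t17n.png

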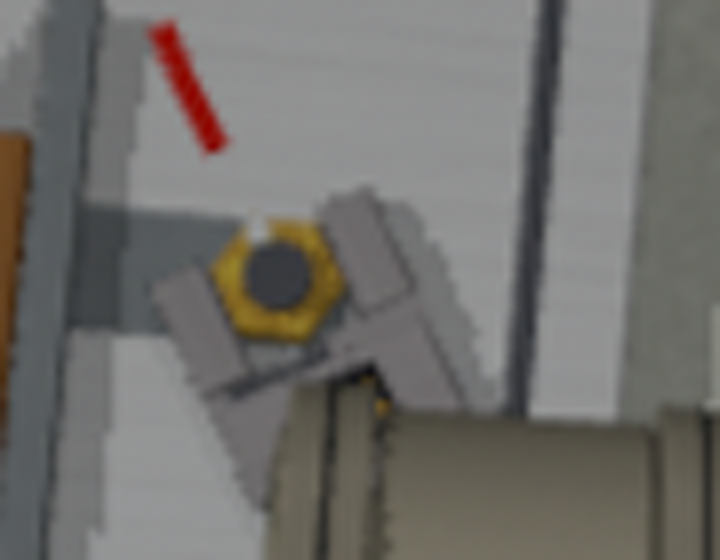

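```bash
python3 -m pendant '[{"translation":[1.68,0.78,0],"angular":[0,0,0],"hand":0},{"translation":[1.68,0.78,0],"angular":[0,0,0],"hand":0},{"translation":[0,0,0],"angular":[0,0,0],"hand":0},{"translation":[0,0,0],"angular":[0,0,0],"hand":-0.7},{"translation":[0,0,0],"angular":[0,0,0],"hand":-0.7},{"translation":[0,0,0],"angular":[0,0,0],"hand":-0.7},{"translation":[0,0,0],"angular":[0,0,0],"hand":-0.7},{"translation":[0,0,0],"angular":[0,0,0],"hand":-0.7}]' 20 | tr '\n' ' '; python3 -m pendant '[{"translation":[0,0,0],"angular":[0,0,0],"hand":-0.7},{"translation":[0,0,0],"angular":[0,0,0],"hand":-0.7},{"translation":[0,0,0.4],"angular":[0,0,0],"hand":-0.7},{"translation":[0,0,0.6],"angular":[0,0,0],"hand":-0.7},{"translation":[0,0,0],"angular":[0,0,0],"hand":-0.7}]' 55; python3 -c "
from h import *
st()
a=snap('top','t18.png'); markang(a)"
```

```text
time: 25.75 ee_pos: [0.4961, 0.0639, 0.0583] eef_rot: [-0.69, -0.152, 0.691, -0.152] ft_force: [-1.8, -1.3, 0.5] width: 0.0218 time: 26.25
ee_pos: [0.4968, 0.0643, 0.0689]
eef_rot: [0.691, 0.152, -0.69, 0.152]
ft_force: [0.6, 0.3, -4.4]
width: 0.0213
t 26.25 pos [496.8  64.3  68.9] toolx [ 0.001  0.    -1.   ] tooly [ 0.421 -0.907 -0.   ] yawy -65.1 F [ 0.6  0.3 -4.4] w 21.3 q [-1.02  0.35  0.92  2.01 -0.35  0.94 -1.05]
mark 157.2 max 88.0 at 176.0 2nd level [85.0, 86.0, 86.0, 88.0, 88.0]
```

```bash
python3 -m pendant '[{"translation":[0,0,1.5],"angular":[0,0,0],"hand":-0.7},{"translation":[0,0,2],"angular":[0,0,0],"hand":-0.7},{"translation":[0,0,1.5],"angular":[0,0,0],"hand":-0.7},{"translation":[0,-1,0],"angular":[0,0,2],"hand":-0.7},{"translation":[0.1,-2.4,0],"angular":[0,0,4.5],"hand":-0.7},{"translation":[0.1,-2.9,0],"angular":[0,0,5.5],"hand":-0.7},{"translation":[0.1,-2.9,0],"angular":[0,0,5.5],"hand":-0.7},{"translation":[0.1,-2.9,0],"angular":[0,0,5.5],"hand":-0.7},{"translation":[0.1,-2.9,0],"angular":[0,0,5.5],"hand":-0.7},{"translation":[0.1,-2.9,0],"angular":[0,0,5.5],"hand":-0.7},{"translation":[0.1,-2.9,0],"angular":[0,0,5.5],"hand":-0.7},{"translation":[0.1,-2.9,0],"angular":[0,0,5.5],"hand":-0.7},{"translation":[0.1,-2.9,0],"angular":[0,0,5.5],"hand":-0.7},{"translation":[0,-2.9,0],"angular":[0,0,5.5],"hand":-0.7},{"translation":[0,-2.1,0],"angular":[0,0,4.5],"hand":-0.7},{"translation":[0,-1,0],"angular":[0,0,2],"hand":-0.7},{"translation":[0,0,0],"angular":[0,0,0],"hand":-0.7},{"translation":[0,0,0],"angular":[0,0,0],"hand":-0.7}]' 55; python3 -c "
from h import *
st()
a=snap('top','t19.png'); markang(a); b=snap('scene','s19.png')
cv2.imwrite('pics/t19n.png',cv2.resize(a[200:330,270:540,::-1],None,fx=2.9,fy=2.9,interpolation=cv2.INTER_CUBIC))
cv2.imwrite('pics/s19n.png',cv2.resize(b[150:250,180:320,::-1],None,fx=5,fy=5,interpolation=cv2.INTER_CUBIC))
"
```

```text
time: 28.1
ee_pos: [0.5057, -0.2614, 0.1187]
eef_rot: [0.512, 0.488, -0.511, 0.488]
ft_force: [0.5, 0.2, -5.1]
width: 0.0213
t 28.1 pos [ 505.7 -261.4  118.7] toolx [ 0.  0. -1.] tooly [ 0.999 -0.047  0.   ] yawy -2.7 F [ 0.5  0.2 -5.1] w 21.3 q [-0.26  0.41  0.81  1.8  -0.33  1.08  0.62]
mark 23.9 max 142.0 at 22.0 2nd level [73.0, 90.0, 108.0, 124.0, 139.0]
```

View pics/t19n.png

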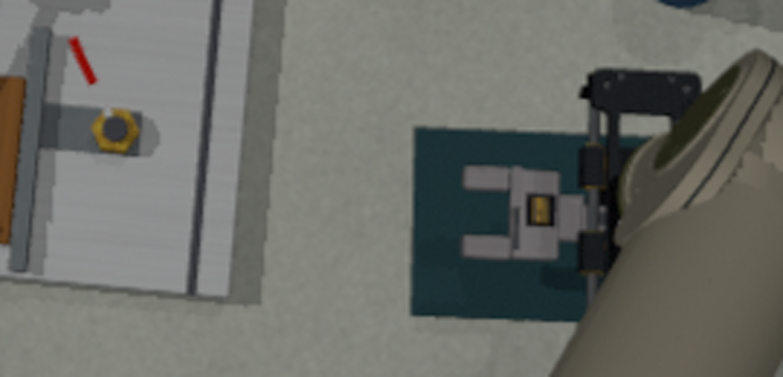

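View pics/s19n.png

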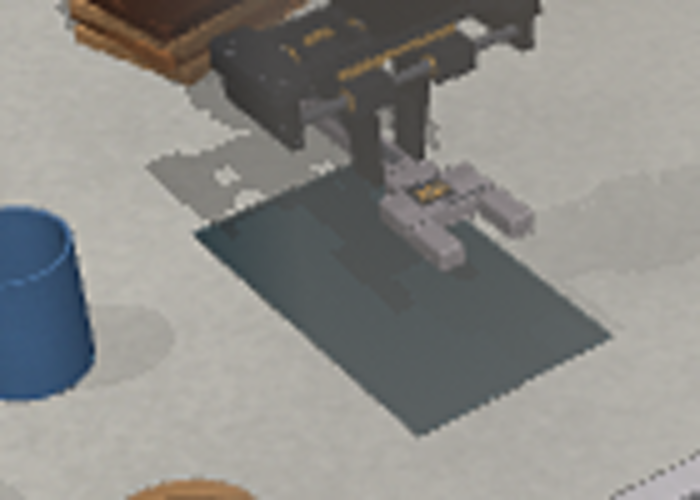

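```bash
python3 -m pendant '[{"translation":[0,0,-2],"angular":[0,0,0],"hand":-0.7},{"translation":[0,0,-3],"angular":[0,0,0],"hand":-0.7},{"translation":[0,0,-2],"angular":[0,0,0],"hand":-0.7},{"translation":[0,0,-1],"angular":[0,0,0],"hand":-0.7},{"translation":[0,0,-0.4],"angular":[0,0,0],"hand":-0.7},{"translation":[0,0,0],"angular":[0,0,0],"hand":-0.7},{"translation":[0,0,-0.2],"angular":[0,0,0],"hand":-0.7},{"translation":[0,0,0],"angular":[0,0,0],"hand":-0.7}]' 55
```

```text
time: 29.0
ee_pos: [0.5059, -0.262, 0.0329]
eef_rot: [0.512, 0.488, -0.511, 0.489]
ft_force: [-1.0, -0.1, -5.1]
width: 0.0211
```

```bash
python3 -m pendant '[{"translation":[0,0,-0.1],"angular":[0,0,0],"hand":-0.7},{"translation":[0,0,0],"angular":[0,0,0],"hand":-0.7}]' 55 | tr '\n' ' ' ; python3 -m pendant '[{"translation":[0,0,0],"angular":[0,0,0],"hand":-0.3},{"translation":[0,0,0],"angular":[0,0,0],"hand":0},{"translation":[0,0,0],"angular":[0,0,0],"hand":0.1},{"translation":[0,0,0],"angular":[0,0,0],"hand":0.1},{"translation":[0,0,0],"angular":[0,0,0],"hand":0.1},{"translation":[0,0,2],"angular":[0,0,0],"hand":0.1},{"translation":[0,0,4],"angular":[0,0,0],"hand":0.1},{"translation":[0,0,5],"angular":[0,0,0],"hand":0.1},{"translation":[0,0,5],"angular":[0,0,0],"hand":0.1},{"translation":[-1,0,2],"angular":[0,0,0],"hand":0.1},{"translation":[-5,0,0],"angular":[0,0,0],"hand":0.1},{"translation":[-5,0,0],"angular":[0,0,0],"hand":0.1},{"translation":[0,0,0],"angular":[0,0,0],"hand":0.1},{"translation":[0,0,0],"angular":[0,0,0],"hand":0.1}]' 20; python3 -c "
from h import *
st()
a=snap('top','t20.png'); markang(a); b=snap('scene','s20.png')
rep('lamp_grip',.202); rep('wrench_mid',.011); rep('mouth',.003); rep('tape',0); rep('mug',0); rep('tumbler',0)
"
```

```text
time: 29.2 ee_pos: [0.5058, -0.262, 0.0316] eef_rot: [0.512, 0.488, -0.511, 0.489] ft_force: [1.3, -0.3, -3.0] width: 0.0212 time: 30.6
ee_pos: [0.397, -0.2616, 0.2121]
eef_rot: [0.513, 0.488, -0.51, 0.488]
ft_force: [-0.1, 0.2, 0.4]
width: 0.0483
t 30.6 pos [ 397.  -261.6  212.1] toolx [ 0.004  0.003 -1.   ] tooly [ 0.999 -0.047  0.004] yawy -2.7 F [-0.1  0.2  0.4] w 48.3 q [-0.43 -0.02  0.93  1.93  0.01  1.22  0.45]
mark 23.9 max 142.0 at 22.0 2nd level [73.0, 90.0, 108.0, 125.0, 139.0]
lamp_grip top [255.8 185.7] 0.71 [537.7 342.2 202. ]
lamp_grip scene [288.  307.9] 0.74 [743.7 240.2 202. ]
wrench_mid top [170.7 406.8] 0.38 [ 755.1 -125.9   11. ]
wrench_mid scene [202.3 258. ] 0.85 [ 504.  -269.6   11. ]
mouth top [277.6 429.9] 0.92 [ 506.1 -174.2    3. ]
mouth scene [218.3 277.6] 0.72 [ 502.  -172.1    3. ]
tape top [168.7 405. ] 0.78 [ 762.7 -123.4    0. ]
tape scene [264.9 216.8] 0.9 [ 756.8 -129.8    0. ]
mug top [185.5 504.7] 0.64 [ 721.6 -356.7    0. ]
mug scene [223.5 185.4] 0.69 [ 728.6 -345.8   -0. ]
tumbler top [277.7 143.4] 0.97 [509.1 481.1   0. ]
tumbler scene [354. 451.] 0.7 [510.7 487.4   0. ]
```

View pics/t20.png

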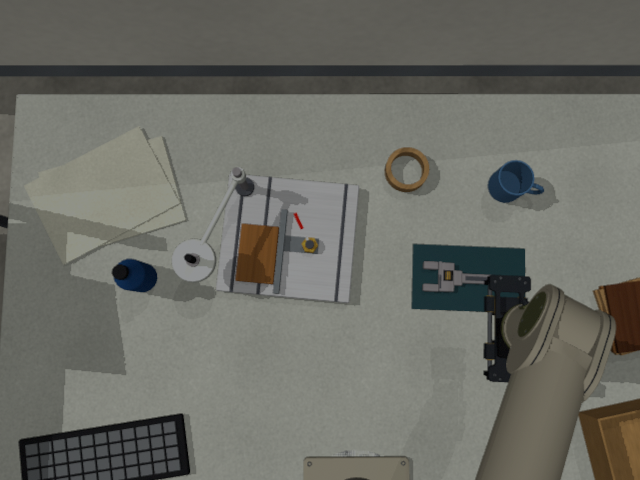

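View pics/s20.png

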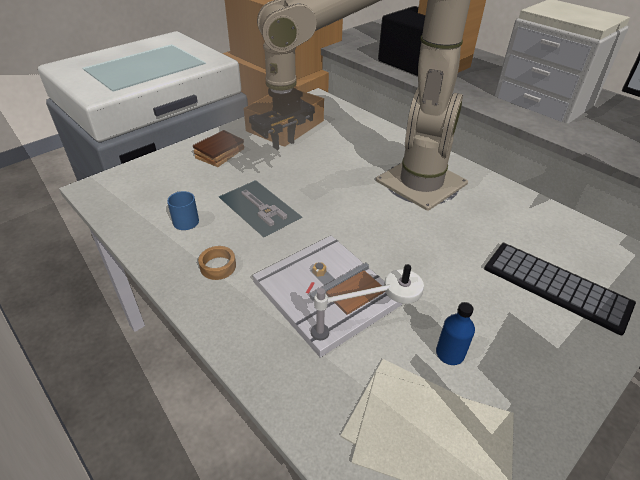

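```bash
python3 -c "
from bench import r
print(r.close_job())"
```

```text
the job is handed in; nothing more can be done
None
```

I carried out every step and handed the job in at about 31 s of the 72 s allowed. The hand-in reports no verdict, so the checks below are my own measurements.

**What I did**
- **Lamp:** I swung it to about 1.3 rad clear of the nut.
- **Worm:** I rolled it in three strokes at about 8 to 16 N. The jaw gap then measured 33.8 mm in the top camera.
- **Seating:** I slid the wrench around the nut and let go. It looked about 6 mm short of centre (limit 8 mm), so I took a second hold, pushed it in to about 1 to 2 mm, and let go again.
- **Turning:** I turned the nut clockwise. Partway through, an upward force of 17.5 N built up at the wrist, so I let go to relieve it, took hold again and finished the turn.
- **Return:** I backed the wrench off a little, lifted it and laid it flat on the mat.

**Last checks**
- **Nut:** the mark was at 23.9° and the red line at about 24.3°, in world axes. The mark did not move when I lifted the wrench off.
- **Wrench:** it lies flat with its middle within about 1 cm of the mat's centre.
- **Lamp:** it is still aside, at about 1.3 rad.
- **Bystanders:** the mug, tape and tumbler look unmoved in the pictures.
- **Gripper:** it is clear of everything.

**Checks that disagreed:**
- In the last pictures the network's `wrench_mid` from the top camera landed on the tape, with low confidence (0.38).
- The `lamp_grip` position from the scene camera was also off, landing near the lamp post.
- I discarded both; the other camera and the pictures agreed with each other.

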